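# Open the double-latched punch chest

### The arm

A 6-joint arm with a two-finger parallel gripper is mounted at the origin on the work surface. World frame = base frame: x ahead of the robot, y to its left, z up, the work surface at z = 0. Lengths are in mm, angles in rad, forces in N, time in s.
With the tool pointing down it reaches from about 275 to 750 mm from the base axis. Payload 10.2 kg.
Tool frame: the origin (TCP) lies between the finger pads; the fingertips stand 11 mm ahead of it and the grasp point (between the pads) lies 8 mm behind it (ctrl.tip_extent is the distance from the TCP to the fingertips, in mm); z points along the fingers, y is the direction in which the jaws open and shut (so a half turn about z gives the same grasp; the last joint's range is limited). The gripper opens to 85 mm and grips with 20 to 120 N. Pads are 22 mm wide; open, the fingers measure 114 mm over their backs; the gripper's body (76 mm by 85 mm) begins 54 mm behind the grasp point. The pads swing forward as they close: fully open they stand 13 mm farther back than shut.
Start: joints at [-1.506, 0.313, 1.498, -0, 1.331, -0.223], TCP at [149.005, -503.417, 242.294] pointing down, gripper open.
Joint ranges: [-2.94, 2.94], [-0.97, 2.17], [0.19, 2.56], [-1.23, 4.37], [0.02, 3.11], [-2.88, 2.88]. Speed limits (rad/s): [2.39, 2.39, 3.01, 3.14, 3.14, 3.14].

### API

Orientations are given as a unit quaternion [w, x, y, z].
In Python, from rig import ctrl gives the robot as it stands.
- The arm moves only by the tool apply_moves, never from a script. Its argument "commands" is a list of rows, each a list of 5 numbers: the finger opening in cm, from 0 to 8.54, then the shift along the tool's x, y, z in cm, then the turn about the tool's z in rad. In form: [[jaw, dx, dy, dz, roll], ...]. A call has 1 to 12 rows; each row shifts and turns the commanded pose from where the row before left it, along the tool's axes as they then stand; what a row does not reach is not made up. A row lasts 1/12 s, in which the tool goes at most 41.7 mm and 7.16 degrees, less where a joint would pass 70% of its speed; a pose out of reach is approached as far as the arm can. A call with a gripper value outside its range is refused whole. The fingers move at their own pace and stop on an object; "squeeze" is the grip in N (left out, the last holds). Time passes only in rows, so rows that do not move let the fingers close. It gives the time, the measured TCP pose, the force and the opening at its end, in the units of the state.
- ctrl.sense(): the state, without advancing time (a new reading comes with each control period).
- ctrl.capture(name): name is "side" or "top"; returns the picture (384x512x3 uint8, red, green, blue); there is no depth.
- ctrl.camera_info(name): a dict with "fov_y" (degrees; the focal length in pixels is half the picture's height over the tangent of half this angle, whatever the lens; pixels are square), "cx", "cy" (the principal point, pixels), "dist_coeffs" ([k1, k2, p1, p2, k3] as OpenCV has them; the pictures are not rectified), "camera_from_world" (4x4, takes a point from world to camera coordinates). Camera axes: x right, y down, z forward; pixel columns grow to the right and rows downward; lengths in mm; the calibration is good to about 2 mm. A picture is of the moment at which its call begins. camera_info takes no time and is no camera call.
- ctrl.finish_job(): hands the job in, once; it reports no verdict.
The state is a dict: "time_s": time; "joints": joint angles; "dq": joint speeds; "tau": joint torques, N m; "eef_pos": TCP position; "ee_rot": TCP orientation; "force": force on the tool from outside, world axes, zero at the start; "wrist_torque": the same for the moment, N m; "grip_width": opening from 0.0 (shut) to 1.0 (fully open).
Only numpy, scipy, OpenCV 4.12 (cv2) and the standard library are available. Lean on these libraries where they do the work, as an engineer would, in place of code of your own. Each camera call takes 0.05 s, during which the arm holds its last target.

### The job

The grey steel punch chest on the bench is shut twice over. Draw the bolt on its left side fully out, raise the lid only a little way and let it stay there, then feel along the front wall behind the raised lip for the thumb tab of the hidden safety catch and slide it gently to the left until the lid is free. Then raise the lid until it stands fully open and leave it standing; force neither lid, bolt nor catch, and leave the other things on the bench where they are.

Things in the scene. Friction and masses are not known exactly. Their poses are not given: they have to be found in the camera images.
- chest: Grey sheet-steel chest fixed to the bench: 160 mm deep (x), 220 wide (y), 100 high without lid, walls 3 mm. Origin at the centre of its underside. Its x axis points from the front (robot's side) to the back (hinge), y to the chest's left, z up; chest coordinates elsewhere are in this frame. Nothing stands within 150 mm of its front.
- lid (a joint): Lid angle in rad: 0 shut, 1.25 fully open at its stop (within 10 degrees counts). The hinge is stiff: the lid, about 360 g, stays where it is left and takes 4 to 6 N at its front lip to raise. With the bolt home it cannot rise; with the bolt out it rises to about 0.28, where the hidden catch holds it. At 0.2 to 0.28 the tab behind the lip can be reached by a tool tilted forward.
- lid_hinge (a point): Middle of the lid's hinge line, which runs along the chest's y at chest x = 80, z = 100 mm. The lid is a flat 4 mm plate, 226 mm wide (y), reaching 180 mm forward from the hinge, 20 mm beyond the chest's front wall.
- lid_lip (a point): Middle of the lower edge of the lid's front lip, which is 3 mm thick and hangs 30 mm down from the lid's front end; shut, this edge is 70 mm above the bench, with a hollow 17 mm deep between lip and front wall. A finger can hook under the edge anywhere along its 226 mm.
- lid_handle (a point): Middle of the bar of the steel handle on top of the lid: bar 90 mm long along y, 10 mm thick, its centre 33 mm above the lid's top and 145 mm forward of the hinge.
- bolt (a joint): Side bolt in m, sliding to the chest's left (+y): 0 fully home over the lid's ear, 0.036 fully out at its solid stop. It starts at 0 to 0.006, frees the lid beyond 0.016 and counts as fully out from 0.030. It stays where it is left; about 3 N to slide.
- bolt_knob (a point): Middle of the bolt's upright steel knob on the left side of the chest: stem 14 mm thick with a 20 mm cap, from 116 to 155 mm above the bench; this point is 138 mm above the bench. Lid top (105 mm) and guide blocks (122 mm) are lower, so it can be pushed or pinched from above.
- catch_rail: Slotted rail of the hidden catch, fixed on the outer face of the chest's front wall behind the lip, seen once the lid is raised. Origin in its middle on that face (chest x = -80, y = 0, z = 84 mm), axes as the chest's. The catch slides along it to the left (+y) only, against about 4 N, stays where left, frees the lid after 12 mm and meets a solid stop at 16 mm. Over 25 N bends it.
- rail_mid (a point): Same point as the rail's origin. The catch's steel thumb tab sticks out of the rail 15 mm towards the robot (to chest x = -95); it is 10 mm wide (y) and 20 mm high (z = 74 to 94 mm). Its place along the rail is not measured and differs every time: its middle starts anywhere from 40 mm right to 40 mm left of this point. Find it by feel.
- hammer: Bystander: a hand hammer 260 mm long with a wooden handle, lying to the right of the chest. Origin under its middle.
- tape: Bystander: a roll of paper tape lying flat behind the chest, 96 mm across, 24 mm high. Origin at the centre of its underside.
- punch_block: Bystander: a wooden block 60 x 130 x 35 mm with eight steel punches standing in it, to the left of the chest. Origin at the centre of its underside.

How it is judged:
By the outcome, as a careful person would: the job done as asked, in the order asked, and still so for the second after the job is handed in, with the robot touching nothing.
It also fails if it takes over 72 s, if anything falls off the work surface, if the arm or the gripper's body presses on something with over 40 N, if the wrist force passes 120 N, or if a joint passes its speed limit or range.

## Working session

There is one attempt and no reset: what is moved stays moved. The work goes in short steps, Python scripts to look and compute and a tool call to move; the robot and the scene stay as the last step left them, time stands still between calls to the robot, and variables do not carry over. Pictures are saved under pics/ and viewed, and the job is handed in when it is done.

Besides the shell and the picture viewer there is one more tool, called by a JSON object that holds its "api" and its "payload". apply_moves: Moves the arm, as the interface text tells. Its arguments: {"type":"object","properties":{"commands":{"type":"array"},"squeeze":{"type":"number"}},"required":["commands"]}

```bash
ls; mkdir -p pics
python3 - <<'E'
from rig import ctrl
import cv2
for n in("side","top"):
    cv2.imwrite(f"pics/{n}0.png",ctrl.capture(n)[:,:,::-1]); print(n,ctrl.camera_info(n))
print(ctrl.sense(),ctrl.tip_extent)
E
```

```text
pics
side {'fov_y': 42.24273937413404, 'cx': 261.8362672400368, 'cy': 191.10889715577312, 'dist_coeffs': array([-0.11813493,  0.        ,  0.        ,  0.        ,  0.        ]), 'camera_from_world': array([[-9.84497469e-01, -1.74812333e-01, -1.43311759e-02,
         6.30121752e+02],
       [-1.06716065e-01,  6.61828184e-01, -7.42020981e-01,
         1.10710468e+02],
       [ 1.39199195e-01, -7.28988411e-01, -6.70223456e-01,
         1.52128606e+03],
       [ 0.00000000e+00,  0.00000000e+00,  0.00000000e+00,
         1.00000000e+00]])}
top {'fov_y': 49.04258801517002, 'cx': 256.4409945588794, 'cy': 186.6299482939895, 'dist_coeffs': array([-0.1014693,  0.       ,  0.       ,  0.       ,  0.       ]), 'camera_from_world': array([[ 3.09320696e-02, -9.99491251e-01,  7.77467569e-03,
         4.45972819e+01],
       [-9.93801247e-01, -3.15851022e-02, -1.06590164e-01,
         6.54170678e+02],
       [ 1.06781500e-01, -4.42942802e-03, -9.94272644e-01,
         1.26557013e+03],
       [ 0.00000000e+00,  0.00000000e+00,  0.00000000e+00,
         1.00000000e+00]])}
{'time_s': 0.1, 'joints': array([-1.50639795e+00,  3.13390419e-01,  1.49834072e+00,  1.05388043e-05,
        1.33098639e+00, -2.23375093e-01]), 'dq': array([-0.00103854,  0.00031504, -0.00237594, -0.00120141,  0.00094095,
        0.00059313]), 'tau': array([ 2.95822530e-03, -4.12891209e+01, -2.60143822e+01, -1.70271296e-04,
        3.01156411e-03,  2.25144191e-05]), 'eef_pos': array([ 148.9941534 , -503.19902813,  241.80182517]), 'ee_rot': array([-5.60255894e-04,  9.89666174e-01,  1.43389495e-01,  4.97619669e-05]), 'force': array([-0.55462021, -0.09833426,  0.20540981]), 'wrist_torque': array([ 0.02302341, -0.01431615,  0.00375707]), 'grip_width': 0.9987406818511101} 11.0
```

View pics/side0.png

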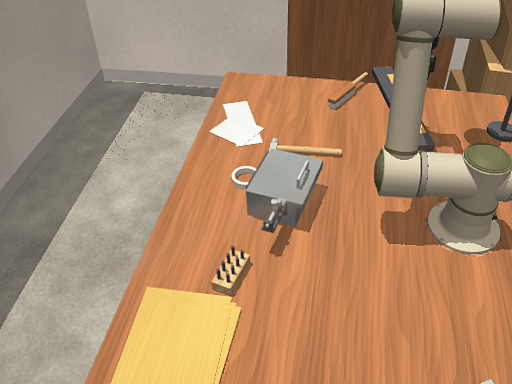

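View pics/top0.png

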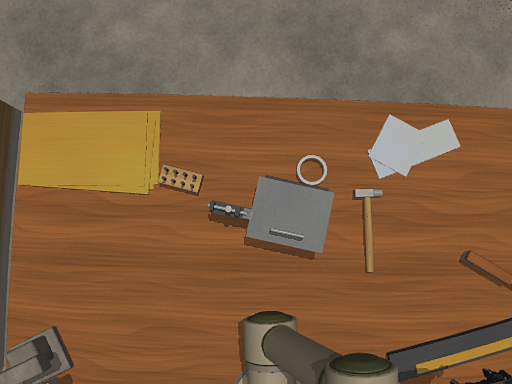

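Run:
```python
import cv2,numpy as np
t=cv2.imread("pics/top0.png");s=cv2.imread("pics/side0.png")
a=cv2.resize(t[150:280,190:390],None,fx=4,fy=4,interpolation=cv2.INTER_CUBIC)
b=cv2.resize(s[130:240,220:350],None,fx=5,fy=5,interpolation=cv2.INTER_CUBIC)
cv2.imwrite("pics/ct.png",a);cv2.imwrite("pics/cs.png",b)
```

```text
(no output)
```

View pics/ct.png

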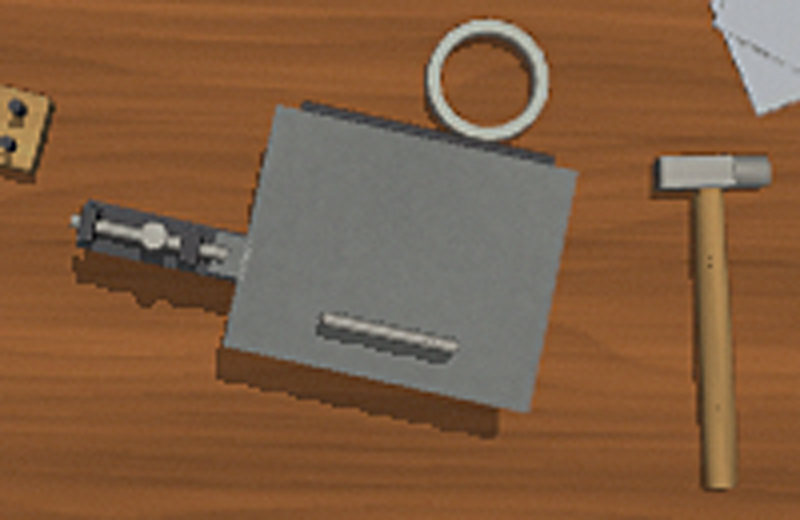

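View pics/cs.png

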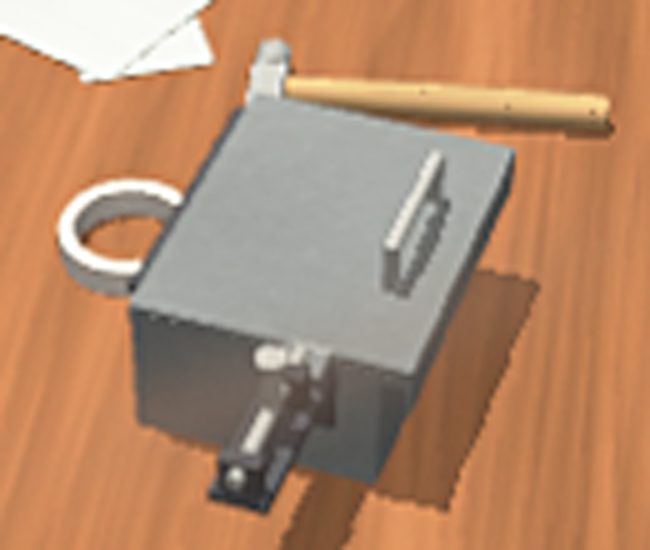

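```bash
cat > h.py <<'E'
import numpy as np,cv2
from rig import ctrl
def cam(n):
    c=ctrl.camera_info(n);f=192/np.tan(np.radians(c["fov_y"]/2))
    return np.array([[f,0,c["cx"]],[0,f,c["cy"]],[0,0,1.]]),np.array(c["dist_coeffs"]),np.array(c["camera_from_world"])
def ray(n,p):
    K,d,T=cam(n);u=cv2.undistortPoints(np.array([[p]],float),K,d)[0,0]
    R=T[:3,:3];o=-R.T@T[:3,3];return o,R.T@np.array([u[0],u[1],1])
def onz(n,p,z):
    o,v=ray(n,p);return o+v*(z-o[2])/v[2]
def proj(n,P):
    K,d,T=cam(n);return cv2.projectPoints(np.array(P,float).reshape(-1,3),cv2.Rodrigues(T[:3,:3])[0],T[:3,3],K,d)[0][:,0]
def tri(p,q):
    o,v=ray("top",p);a,b=ray("side",q);M=[];r=[]
    A=np.zeros((3,3));B=np.zeros(3)
    for x,y in((o,v),(a,b)):
        y=y/np.linalg.norm(y);P=np.eye(3)-np.outer(y,y);A+=P;B+=P@x
    return np.linalg.solve(A,B)
E
python3 - <<'E'
from h import *
t=[(278,106),(577,172),(529,411),(225,347)]
s=[(132,305),(250,97),(515,150),(410,372)]
T=[onz("top",(190+a/4-.4,150+b/4-.4),105) for a,b in t]
S=[onz("side",(220+a/5-.4,130+b/5-.4),105) for a,b in s]
for Q in(T,S):
    Q=np.array(Q);print(Q[:,:2].round(1),[np.linalg.norm(Q[i]-Q[i-1]).round(1) for i in range(4)])
    # yaw: y axis from right to left
    v=(Q[0]-Q[1])+(Q[3]-Q[2]);yaw=np.arctan2(-v[0],v[1]);u=(Q[0]-Q[3])+(Q[1]-Q[2]);print("yaw",yaw,np.arctan2(u[1],u[0]),"centre",Q.mean(0))
print("knob top",onz("top",(190+154/4-.4,150+235/4-.4),155), onz("side",(220+268/5-.4,130+357/5-.4),152))
E
```

```text
[[ 676.2   58.6]
 [ 634.5 -162. ]
 [ 459.9 -129.5]
 [ 499.5   91.5]] [np.float64(179.7), np.float64(224.4), np.float64(177.6), np.float64(224.6)]
yaw -0.18203890178311458 -0.18403981804989758 centre [567.53847147 -35.36193928 105.        ]
[[ 677.    57.3]
 [ 640.4 -158.4]
 [ 461.2 -129.7]
 [ 504.3   88.9]] [np.float64(175.6), np.float64(218.8), np.float64(181.4), np.float64(222.8)]
yaw -0.18156552274419366 -0.1696956232901532 centre [570.71525398 -35.49601694 105.        ]
knob top [576.1703393  142.69590995 155.        ] [580.68421286 138.84187199 152.        ]
```

{"api": "apply_moves", "payload": {"commands": [[0, 3.0, -2.5, -0.8, 0.04], [0, 3.0, -2.4, -0.8, 0.04], [0, 3.0, -2.3, -0.8, 0.04], [0, 3.1, -2.2, -0.8, 0.04], [0, 3.2, -2.1, -0.8, 0.04], [0, 3.2, -2.0, -0.8, 0.04], [0, 3.3, -1.9, -0.8, 0.04], [0, 3.4, -1.8, -0.8, 0.04], [0, 3.4, -1.7, -0.8, 0.04], [0, 3.5, -1.6, -0.8, 0.04], [0, 3.5, -1.5, -0.8, 0.04], [0, 3.5, -1.5, -0.8, 0.04]]}}

```text
time_s: 1.1
eef_pos: [516.0, -247.0, 338.6]
ee_rot: [-0.0, 0.995, -0.097, -0.0]
force: [0.1, -1.4, 0.4]
grip_width: -0.002
```

{"api": "apply_moves", "payload": {"commands": [[0, 1, -3.8, 0, 0], [0, 1, -3.8, 0, 0], [0, 1, -3.8, 0, 0], [0, 1, -3.8, 0, 0], [0, 3.5, -1, 0, 0], [0, 4, 0, 0, 0], [0, 4, 0, 0, 0], [0, 4, 0, 0, 0], [0, 4, 0, 0, 0], [0, 4, 0, 0, 0], [0, 4, 0, 0, 0], [0, 4, 0, 0, 0]]}}

```text
time_s: 2.1
eef_pos: [768.6, -135.5, 295.6]
ee_rot: [0.002, 0.995, -0.096, 0.029]
force: [0.1, 0.3, -0.1]
grip_width: 0.003
```

```bash
python3 -c "
from rig import ctrl
s=ctrl.sense();print(s['joints'],s['eef_pos'],s['ee_rot'],s['dq'])"
```

```text
[-0.32711808  1.0140691   0.1895599   0.01017802  1.88142891  1.43938789] [ 768.64945173 -135.49642221  295.6121174 ] [ 0.00174916  0.99497086 -0.09597469  0.02861445] [ 0.00141408  0.15236382 -0.03133874  0.03868021 -0.43204905  0.01259469]
```

{"api": "apply_moves", "payload": {"commands": [[0, 4, 0, 0, 0], [0, 4, 0, 0, 0], [0, 4, 0, 0, 0], [0, 4, 0, 0, 0], [0, 4, 0, 0, 0], [0, 4, 0, 0, 0]]}}

```text
time_s: 2.6
eef_pos: [818.9, -148.1, 251.4]
ee_rot: [0.007, 0.991, -0.096, 0.095]
force: [-0.7, -0.6, 0.0]
grip_width: 0.0
```

```bash
cat >> h.py <<'E'
from scipy.spatial.transform import Rotation as Ro
def st():
    s=ctrl.sense();R=Ro.from_quat(np.roll(s['ee_rot'],-1)).as_matrix()
    print('t',round(s['time_s'],2),'p',s['eef_pos'].round(1),'F',s['force'].round(1),'g',round(s['grip_width'],3),'\nj',s['joints'].round(3),'tilt',np.degrees(np.arccos(-R[2,2])).round(2),'\nx',R[:,0].round(3),'y',R[:,1].round(3),'z',R[:,2].round(3));return s,R
E
python3 -c "
from h import *
st()"
```

```text
t 2.6 p [ 818.9 -148.1  251.4] F [-0.7 -0.6  0. ] g 0.0 
j [-0.328  1.077  0.188  0.029  1.688  1.442] tilt 10.88 
x [ 0.964 -0.188  0.189] y [-0.191 -0.982 -0.003] z [ 0.186 -0.033 -0.982]
```

{"api": "apply_moves", "payload": {"commands": [[0, 3, 0, -2.5, 0], [0, 3, 0, -2.5, 0], [0, 3, 0, -2.5, 0], [0, 3, 0, -2.5, 0], [0, 3, 0, -2.5, 0], [0, 3, 0, -2.5, 0]]}}

```text
time_s: 3.1
eef_pos: [796.9, -146.3, 369.8]
ee_rot: [0.013, 0.983, -0.095, 0.154]
force: [-0.9, -0.1, 0.9]
grip_width: -0.001
```

```bash
python3 -c "
from h import *
st()"
```

```text
t 3.1 p [ 796.9 -146.3  369.8] F [-0.9 -0.1  0.9] g -0.001 
j [-0.341  0.931  0.187  0.05   1.718  1.437] tilt 17.77 
x [ 0.935 -0.183  0.305] y [-0.19  -0.982 -0.004] z [ 0.3   -0.054 -0.952]
```

```bash
cat >> h.py <<'E'
from scipy.optimize import least_squares
def fk(p,q):
    s,d,h,a,b,c=p;A=q[1];B=A+q[2];C=B+q[4]
    r=d+a*np.sin(A)+b*np.sin(B)+c*np.sin(C);z=h+a*np.cos(A)+b*np.cos(B)+c*np.cos(C)
    return np.array([np.cos(q[0])*r-np.sin(q[0])*s,np.sin(q[0])*r+np.cos(q[0])*s,z])
D=[([-1.506,.313,1.498,0,1.331,-.223],[149,-503.3,242]),([-.327,1.014,.1896,.01,1.881,1.439],[768.6,-135.5,295.6]),([-.328,1.077,.188,.029,1.688,1.442],[818.9,-148.1,251.4]),([-.341,.931,.187,.05,1.718,1.437],[796.9,-146.3,369.8])]
E
python3 -c "
from h import *
r=least_squares(lambda p:np.concatenate([fk(p,q)-np.array(x) for q,x in D]),[118,0,150,400,400,150]);print(r.x.round(1),r.fun.round(1))"
```

```text
[121.7 -39.  167.1 470.8 419.7 272.3] [ 5.7 -1.2  0.9 -2.3  4.1 -0.9  3.  -3.  -2.3 -4.2 -5.9  2.3]
```

{"api": "apply_moves", "payload": {"commands": [[0, 4, 0, -0.5, 0], [0, 4, 0, -0.5, 0], [0, 4, 0, -0.5, 0], [0, 4, 0, -0.5, 0], [0, 4, 0, -0.5, 0], [0, 4, 0, -0.5, 0], [0, 4, 0, -0.5, 0], [0, 4, 0, -0.5, 0]]}}

```text
time_s: 3.77
eef_pos: [833.8, -156.1, 391.3]
ee_rot: [0.02, 0.966, -0.093, 0.242]
force: [-0.9, -0.4, -0.7]
grip_width: 0.001
```

```bash
python3 -c "
from h import *
st()"
```

```text
t 3.77 p [ 833.8 -156.1  391.3] F [-0.9 -0.4 -0.7] g 0.001 
j [-0.345  0.924  0.187  0.078  1.545  1.435] tilt 28.1 
x [ 0.866 -0.17   0.471] y [-0.19  -0.982 -0.006] z [ 0.463 -0.084 -0.882]
```

```bash
cat >> h.py <<'E'
YAW=-.183;O=np.array([578.5,-37.2,0]);RC=Ro.from_euler('z',YAW).as_matrix()
def c2w(p):return O+RC@np.array(p,float)
def w2c(p):return RC.T@(np.array(p,float)-O)
def go(*ps):
    s,R=st();cur=s['eef_pos'];print('chest now',w2c(cur).round(1))
    for p in ps:
        w=c2w(p);d=R.T@(w-cur)/10;print('to',p,w.round(1),'tool d cm',d.round(2),'n',round(np.linalg.norm(d),1));cur=w
E
python3 -c "
from h import *
go((-35,134,230),(-35,134,140))"
```

```text
t 3.77 p [ 833.8 -156.1  391.3] F [-0.9 -0.4 -0.7] g 0.001 
j [-0.345  0.924  0.187  0.078  1.545  1.435] tilt 28.1 
x [ 0.866 -0.17   0.471] y [-0.19  -0.982 -0.006] z [ 0.463 -0.084 -0.882]
chest now [272.7 -70.5 391.3]
to (-35, 134, 230) [568.5 100.9 230. ] tool d cm [-34.94 -20.1   -0.23] n 40.3
to (-35, 134, 140) [568.5 100.9 140. ] tool d cm [-4.24  0.05  7.94] n 9.0
```

{"api": "apply_moves", "payload": {"commands": [[0, -3.2, -1.8, 0, 0], [0, -3.2, -1.8, 0, 0], [0, -3.2, -1.8, 0, 0], [0, -3.2, -1.8, 0, 0], [0, -3.2, -1.8, 0, 0], [0, -3.2, -1.8, 0, 0], [0, -3.2, -1.8, 0, 0], [0, -3.2, -1.8, 0, 0], [0, -3.2, -1.8, 0, 0], [0, -3.2, -1.8, 0, 0], [0, -2.9, -2.1, 0, 0], [0, 0, 0, 0, 0]]}}

```text
time_s: 4.77
eef_pos: [593.3, 81.4, 243.2]
ee_rot: [0.019, 0.966, -0.092, 0.239]
force: [-0.3, 0.4, -0.3]
grip_width: -0.001
```

```bash
python3 -c "
from h import *
go((-35,134,140))
cv2.imwrite('pics/s1.png',ctrl.capture('side')[:,:,::-1])
cv2.imwrite('pics/t1.png',ctrl.capture('top')[:,:,::-1])"
```

```text
t 4.77 p [593.3  81.4 243.2] F [-0.3  0.4 -0.3] g -0.001 
j [-0.032  0.264  1.637 -0.096  0.763  1.783] tilt 27.76 
x [ 0.869 -0.169  0.466] y [-0.187 -0.982 -0.007] z [ 0.459 -0.081 -0.885]
chest now [ -7.  119.3 243.2]
to (-35, 134, 140) [568.5 100.9 140. ] tool d cm [-7.29 -1.38  7.83] n 10.8
```

View pics/s1.png

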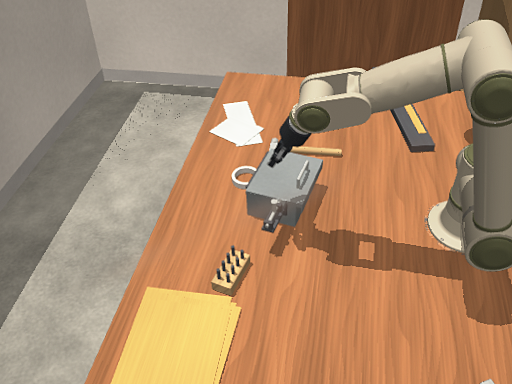

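{"api": "apply_moves", "payload": {"commands": [[0, -2.5, -0.4, 2.5, 0], [0, -2.5, -0.5, 2.5, 0], [0, -1.5, -0.3, 1.6, 0], [0, -0.8, -0.2, 0.8, 0], [0, 0, 0, 0, 0], [0, 0, 0, 0, 0]]}}

```text
time_s: 5.37
eef_pos: [571.9, 97.1, 146.6]
ee_rot: [0.02, 0.966, -0.094, 0.242]
force: [0.9, 0.7, 0.0]
grip_width: 0.001
```

```bash
python3 -c "
from h import *
go((-35,160,139))
print(proj('side',[c2w((-35,176,138)),ctrl.sense()['eef_pos']]),proj('top',[c2w((-35,176,138)),ctrl.sense()['eef_pos']]))
s=ctrl.capture('side')[:,:,::-1];t=ctrl.capture('top')[:,:,::-1]
a=cv2.resize(s[130:240,220:350],None,fx=4,fy=4,interpolation=2);b=cv2.resize(t[150:270,190:290],None,fx=4,fy=4,interpolation=2)
c=np.zeros((480,930,3),np.uint8)
cv2.imwrite('pics/s2.png',a);cv2.imwrite('pics/t2.png',b)"
```

```text
t 5.37 p [571.9  97.1 146.6] F [0.9 0.7 0. ] g 0.001 
j [ 0.003  0.347  1.809 -0.176  0.51   1.9  ] tilt 28.07 
x [ 0.866 -0.172  0.471] y [-0.191 -0.982 -0.007] z [ 0.463 -0.084 -0.882]
chest now [-30.9 130.8 146.6]
to (-35, 160, 139) [573.2 126.5 139. ] tool d cm [-0.75 -2.91  0.49] n 3.0
[[274.60134421 205.59416062]
 [278.50736226 192.88755845]] [[228.61963653 208.70774208]
 [244.46088054 210.55891273]]
```

View pics/s2.png

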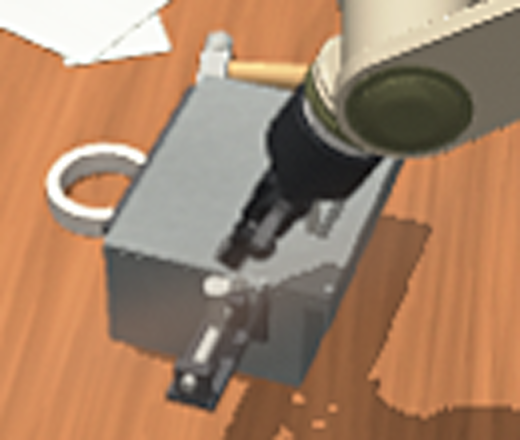

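View pics/t2.png

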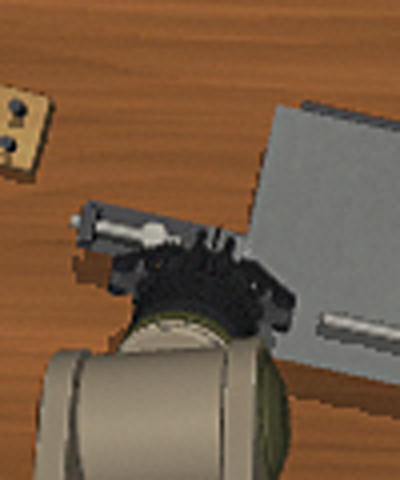

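{"api": "apply_moves", "payload": {"commands": [[0, -0.4, -0.7, 0.3, 0], [0, -0.3, -0.7, 0.2, 0], [0, 0, -0.3, 0, 0], [0, 0, -0.2, 0, 0], [0, 0, -0.2, 0, 0], [0, 0, -0.2, 0, 0], [0, 0, -0.2, 0, 0]]}}

```text
time_s: 6.05
eef_pos: [572.3, 122.7, 139.0]
ee_rot: [0.02, 0.966, -0.094, 0.242]
force: [-0.6, -3.0, 2.1]
grip_width: -0.0
```

```bash
python3 -c "
from h import *
go((-35,160,140))"
```

```text
t 6.05 p [572.3 122.7 139. ] F [-0.6 -3.   2.1] g -0.0 
j [ 0.058  0.373  1.795 -0.23   0.508  1.997] tilt 28.07 
x [ 0.866 -0.171  0.47 ] y [-0.191 -0.982 -0.007] z [ 0.463 -0.084 -0.882]
chest now [-35.2 156.1 139. ]
to (-35, 160, 140) [573.2 126.5 140. ] tool d cm [ 0.06 -0.39 -0.07] n 0.4
```

{"api": "apply_moves", "payload": {"commands": [[0, 0, -0.3, 0, 0], [0, 0, -0.3, 0, 0], [0, 0, -0.3, 0, 0], [0, 0, -0.3, 0, 0], [0, 0, -0.3, 0, 0], [0, 0, -0.3, 0, 0], [0, 0, -0.3, 0, 0], [0, 0, -0.3, 0, 0]]}}

```text
time_s: 6.72
eef_pos: [576.4, 146.9, 138.4]
ee_rot: [0.02, 0.966, -0.094, 0.241]
force: [0.1, -3.7, 2.8]
grip_width: -0.002
```

```bash
python3 -c "
from h import *
go((-35,160,140))"
```

```text
t 6.72 p [576.4 146.9 138.4] F [ 0.1 -3.7  2.8] g -0.002 
j [ 0.108  0.396  1.761 -0.266  0.53   2.071] tilt 27.98 
x [ 0.866 -0.171  0.469] y [-0.19  -0.982 -0.007] z [ 0.462 -0.084 -0.883]
chest now [-35.6 180.6 138.4]
to (-35, 160, 140) [573.2 126.5 140. ] tool d cm [ 0.15  2.06 -0.12] n 2.1
```

Sliding at about 4 N. Continue slowly to the stop.

{"api": "apply_moves", "payload": {"commands": [[0, 0, -0.15, 0, 0], [0, 0, -0.15, 0, 0], [0, 0, -0.15, 0, 0], [0, 0, -0.15, 0, 0]]}}

```text
time_s: 7.05
eef_pos: [576.9, 150.5, 138.2]
ee_rot: [0.022, 0.966, -0.094, 0.24]
force: [-7.9, -26.5, 8.4]
grip_width: -0.002
```

{"api": "apply_moves", "payload": {"commands": [[0, 0, -0.1, 0, 0], [0, 0, -0.1, 0, 0]]}}

```text
time_s: 7.22
eef_pos: [577.0, 151.0, 138.2]
ee_rot: [0.023, 0.966, -0.094, 0.239]
force: [-10.0, -34.2, 10.8]
grip_width: -0.002
```

{"api": "apply_moves", "payload": {"commands": [[0, 0, 0.5, 0, 0], [0, 0, 1.0, 0, 0], [0, 0, 0.5, -1, 0], [0, -1, 0, -3, 0], [0, -3, 0, -3, 0], [0, -3, 0, -3, 0], [0, 0, 0, 0, 0]]}}

```text
time_s: 7.8
eef_pos: [464.0, 156.3, 194.6]
ee_rot: [0.019, 0.966, -0.093, 0.241]
force: [1.4, 0.2, 0.4]
grip_width: -0.001
```

```bash
python3 -c "
from h import *
go((-35,160,140))
s=ctrl.capture('side')[:,:,::-1];t=ctrl.capture('top')[:,:,::-1]
a=cv2.resize(s[130:240,220:350],None,fx=4,fy=4,interpolation=2);b=cv2.resize(t[150:270,190:340],None,fx=4,fy=4,interpolation=2)
cv2.imwrite('pics/s3.png',a);cv2.imwrite('pics/t3.png',b)"
```

```text
t 7.8 p [464.  156.3 194.6] F [1.4 0.2 0.4] g -0.001 
j [ 0.165  0.107  1.971 -0.274  0.617  2.115] tilt 27.97 
x [ 0.867 -0.17   0.469] y [-0.188 -0.982 -0.007] z [ 0.462 -0.082 -0.883]
chest now [-147.8  169.5  194.6]
to (-35, 160, 140) [573.2 126.5 140. ] tool d cm [ 7.41  0.91 10.11] n 12.6
```

View pics/s3.png

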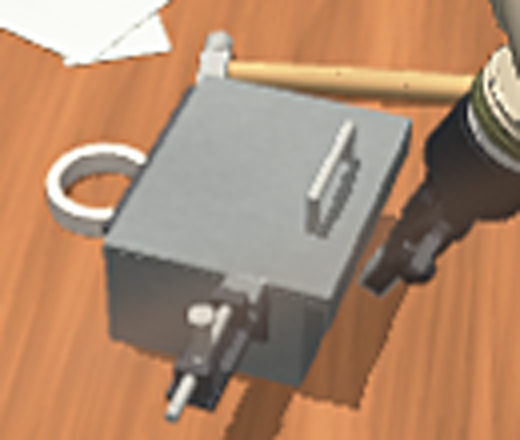

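View pics/t3.png

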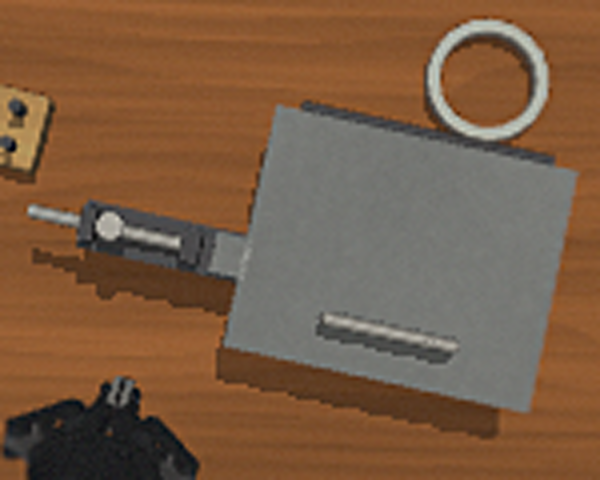

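{"api": "apply_moves", "payload": {"commands": [[2.5, 0, 0.3, 0, -0.12], [2.5, 0, 0, 0, -0.12], [2.5, 0, 0, 0, -0.12], [2.5, 0, 0, 0, -0.12], [2.5, 0, 0, 0, -0.12], [2.5, 0, 0, 0, -0.12], [2.5, 0, 0, 0, -0.12], [2.5, 0, 0, 0, -0.12], [2.5, 0, 0, 0, -0.12], [2.5, 0, 0, 0, -0.12], [2.5, 0, 0, 0, -0.12], [2.5, 0, 0, 0, -0.12]]}}

```text
time_s: 8.9
eef_pos: [468.8, 151.8, 192.5]
ee_rot: [0.174, 0.786, 0.569, 0.167]
force: [-0.3, 0.3, 0.2]
grip_width: 0.293
```

{"api": "apply_moves", "payload": {"commands": [[2.5, 0, 0, 0, -0.12], [2.5, 0, 0, 0, 0]]}}

```text
time_s: 9.07
eef_pos: [468.8, 151.8, 192.6]
ee_rot: [0.184, 0.751, 0.614, 0.156]
force: [-0.2, -0.4, -0.2]
grip_width: 0.29
```

```bash
python3 -c "
from h import *
go((-92,0,189),(-64,0,136))
print('bar',w2c(tri((190+390/4-.4,150+333/4-.4),(220+333/4-.4,130+160/4-.4))), w2c(onz('top',(190+390/4-.4,150+331/4-.4),143)))"
```

```text
t 9.07 p [468.8 151.8 192.6] F [-0.2 -0.4 -0.2] g 0.29 
j [ 0.152  0.116  1.967 -0.269  0.612  0.538] tilt 27.91 
x [0.197 0.98  0.009] y [ 0.866 -0.178  0.468] z [ 0.461 -0.084 -0.884]
chest now [-142.3  165.9  192.6]
to (-92, 0, 189) [488.  -20.5 189. ] tool d cm [-16.51   4.57   2.65] n 17.3
to (-64, 0, 136) [515.6 -25.6 136. ] tool d cm [-0.01 -0.01  5.99] n 6.0
bar [-65.5581296    0.86735756 141.90081723] [-65.11414213   0.99108489 143.        ]
```

{"api": "apply_moves", "payload": {"commands": [[2.5, -3.3, 0.5, 0, 0], [2.5, -3.3, 0.5, 0, 0], [2.5, -3.3, 1.2, 0.5, 0], [2.5, -3.3, 1.2, 1, 0], [2.5, -3.3, 1.2, 1.1, 0], [2.5, 0, 0, 0, 0], [2.5, 0, 0, 0, 0]]}}

```text
time_s: 9.65
eef_pos: [487.3, -22.3, 189.3]
ee_rot: [0.183, 0.755, 0.61, 0.157]
force: [1.3, -0.4, -0.4]
grip_width: 0.29
```

```bash
python3 -c "
from h import *
go((-63.5,1,137))"
```

```text
t 9.65 p [487.3 -22.3 189.3] F [ 1.3 -0.4 -0.4] g 0.29 
j [-0.32   0.074  2.024  0.12   0.564 -0.194] tilt 27.9 
x [0.207 0.978 0.014] y [ 0.863 -0.189  0.468] z [ 0.46  -0.085 -0.884]
chest now [-92.4  -2.  189.3]
to (-63.5, 1, 137) [516.2 -24.7 137. ] tool d cm [0.3  0.1  5.98] n 6.0
```

{"api": "apply_moves", "payload": {"commands": [[2.5, 0.1, 0.1, 1.5, 0], [2.5, 0.1, 0, 1.5, 0], [2.5, 0.1, 0, 1.5, 0], [2.5, 0, 0, 1.0, 0], [2.5, 0, 0, 0.5, 0], [2.5, 0, 0, 0, 0]]}}

```text
time_s: 10.15
eef_pos: [516.0, -21.6, 136.6]
ee_rot: [0.183, 0.753, 0.613, 0.157]
force: [0.1, -0.1, -0.2]
grip_width: 0.289
```

```bash
python3 -c "
from h import *
go((-63.5,1,137))
s=ctrl.capture('side')[:,:,::-1]
a=cv2.resize(s[130:240,220:350],None,fx=5,fy=5,interpolation=2)
cv2.imwrite('pics/s4.png',a)"
```

```text
t 10.15 p [516.  -21.6 136.6] F [ 0.1 -0.1 -0.2] g 0.289 
j [-0.296  0.226  2.012  0.135  0.424 -0.201] tilt 27.87 
x [0.2   0.98  0.013] y [ 0.865 -0.182  0.467] z [ 0.46  -0.082 -0.884]
chest now [-64.3   4.  136.6]
to (-63.5, 1, 137) [516.2 -24.7 137. ] tool d cm [-0.3  0.1 -0. ] n 0.3
```

View pics/s4.png

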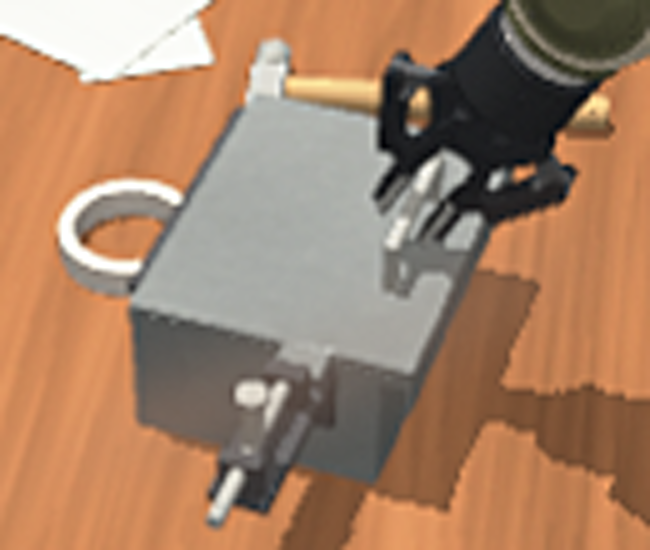

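{"api": "apply_moves", "payload": {"commands": [[0.5, 0, 0, 0, 0], [0.5, 0, 0, 0, 0], [0.5, 0, 0, 0, 0], [0.5, 0, 0, 0, 0]], "squeeze": 40}}

```text
time_s: 10.53
eef_pos: [515.7, -22.1, 138.0]
ee_rot: [0.183, 0.752, 0.613, 0.157]
force: [-6.1, 3.8, 4.3]
grip_width: 0.097
```

```bash
cat >> h.py <<'E'
def arc(th0,th1,n):
    # tool shift (cm) for handle bar moving along arc, tool orientation fixed
    s,R=st();H=np.array([80,0,100.])
    def b(t):return H+np.array([-145*np.cos(t)+38*np.sin(t),0,145*np.sin(t)+38*np.cos(t)])
    ts=np.linspace(th0,th1,n+1)
    for i in range(n):
        d=R.T@RC@(b(ts[i+1])-b(ts[i]))/10;print(ts[i+1].round(3),d.round(2))
E
python3 -c "
from h import *
arc(0,.24,6)"
```

```text
t 10.53 p [515.7 -22.1 138. ] F [-6.1  3.8  4.3] g 0.097 
j [-0.297  0.222  2.012  0.136  0.425 -0.203] tilt 27.98 
x [0.199 0.98  0.012] y [ 0.864 -0.181  0.469] z [ 0.462 -0.083 -0.883]
0.04 [ 0.01  0.41 -0.43]
0.08 [ 0.01  0.43 -0.42]
0.12 [ 0.01  0.45 -0.4 ]
0.16 [ 0.01  0.46 -0.38]
0.2 [ 0.01  0.48 -0.36]
0.24 [ 0.01  0.49 -0.34]
```

{"api": "apply_moves", "payload": {"commands": [[0.5, 0, 0.2, -0.21, 0], [0.5, 0, 0.21, -0.21, 0], [0.5, 0, 0.21, -0.21, 0], [0.5, 0, 0.22, -0.21, 0], [0.5, 0, 0.22, -0.2, 0], [0.5, 0, 0.23, -0.2, 0]]}}

```text
time_s: 11.03
eef_pos: [520.2, -23.1, 153.5]
ee_rot: [0.182, 0.753, 0.613, 0.156]
force: [-1.6, 6.6, -7.1]
grip_width: 0.101
```

```bash
python3 -c "
from h import *
go((-63.5,1,137))
s=ctrl.capture('side')[:,:,::-1]
a=cv2.resize(s[130:240,220:350],None,fx=5,fy=5,interpolation=2)
cv2.imwrite('pics/s5.png',a)"
```

```text
t 11.03 p [520.2 -23.1 153.5] F [-1.6  6.6 -7.1] g 0.101 
j [-0.296  0.205  1.981  0.121  0.478 -0.186] tilt 27.72 
x [0.199 0.98  0.013] y [ 0.866 -0.182  0.465] z [ 0.458 -0.082 -0.885]
chest now [-59.9   3.3 153.5]
to (-63.5, 1, 137) [516.2 -24.7 137. ] tool d cm [-0.26 -1.08  1.29] n 1.7
```

View pics/s5.png

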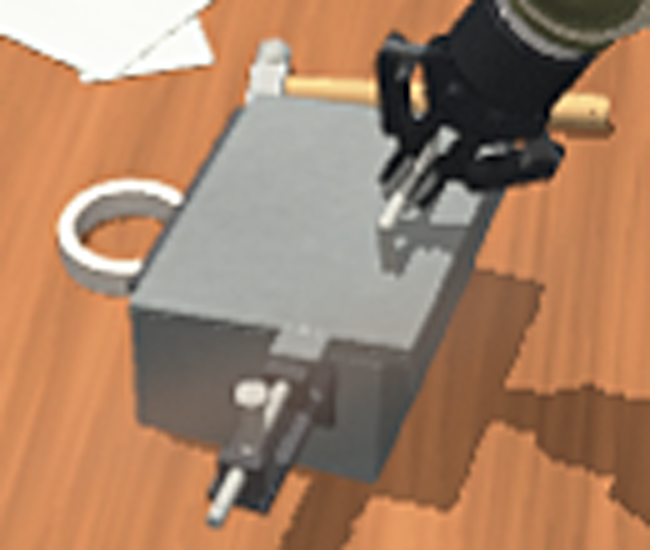

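{"api": "apply_moves", "payload": {"commands": [[0.5, 0, 0.23, -0.2, 0], [0.5, 0, 0.23, -0.19, 0], [0.5, 0, 0.24, -0.19, 0], [0.5, 0, 0.24, -0.18, 0], [0.5, 0, 0.24, -0.18, 0], [0.5, 0, 0, 0, 0]]}}

```text
time_s: 11.58
eef_pos: [525.9, -24.1, 167.5]
ee_rot: [0.181, 0.753, 0.613, 0.156]
force: [-7.8, 8.4, -0.1]
grip_width: 0.093
```

```bash
python3 -c "
from h import *
go((-63.5,1,137))
print(ctrl.sense()['wrist_torque'])"
```

```text
t 11.58 p [525.9 -24.1 167.5] F [-7.8  8.4 -0.1] g 0.093 
j [-0.295  0.194  1.95   0.111  0.521 -0.174] tilt 27.68 
x [0.199 0.98  0.013] y [ 0.867 -0.182  0.464] z [ 0.457 -0.081 -0.886]
chest now [-54.1   3.3 167.5]
to (-63.5, 1, 137) [516.2 -24.7 137. ] tool d cm [-0.28 -2.24  2.27] n 3.2
[1.17777445 1.50069849 0.67197221]
```

{"api": "apply_moves", "payload": {"commands": [[0.5, 0, 0.24, -0.17, 0], [0.5, 0, 0.24, -0.17, 0], [0.5, 0, 0, 0, 0]]}}

```text
time_s: 11.83
eef_pos: [528.2, -24.6, 172.6]
ee_rot: [0.181, 0.753, 0.613, 0.156]
force: [-8.5, 8.2, -0.0]
grip_width: 0.1
```

```bash
python3 -c "
from h import *
go((-63.5,1,137))"
```

```text
t 11.83 p [528.2 -24.6 172.6] F [-8.5  8.2 -0. ] g 0.1 
j [-0.294  0.191  1.937  0.108  0.537 -0.17 ] tilt 27.65 
x [0.199 0.98  0.013] y [ 0.867 -0.182  0.464] z [ 0.457 -0.081 -0.886]
chest now [-51.7   3.2 172.6]
to (-63.5, 1, 137) [516.2 -24.7 137. ] tool d cm [-0.29 -2.69  2.61] n 3.8
```

{"api": "apply_moves", "payload": {"commands": [[2.0, 0, 0, 0, 0], [2.0, 0, 0, 0, 0], [2.0, 0, 0, -0.5, 0], [2.0, 0, 0, -2, 0], [2.0, 0, 0, -3, 0], [2.0, 0, 0, -3, 0], [1, 0, -2, -2, 0], [0, 0, -4, 0, 0], [0, 0, -4, 0, 0], [0, 0, 0, 0, 0]]}}

```text
time_s: 12.67
eef_pos: [387.9, 3.5, 214.4]
ee_rot: [0.18, 0.753, 0.613, 0.155]
force: [1.2, -0.3, 0.5]
grip_width: -0.004
```

```bash
python3 -c "
from h import *
go((-140,-65,100))
s=ctrl.capture('side')[:,:,::-1];t=ctrl.capture('top')[:,:,::-1]
a=cv2.resize(s[130:240,220:350],None,fx=5,fy=5,interpolation=2)
cv2.imwrite('pics/s6.png',a)
cv2.imwrite('pics/t6.png',cv2.resize(t[150:280,190:390],None,fx=4,fy=4,interpolation=2))"
```

```text
t 12.67 p [387.9   3.5 214.4] F [ 1.2 -0.3  0.5] g -0.004 
j [-0.348 -0.215  2.209  0.126  0.679 -0.223] tilt 27.42 
x [0.199 0.98  0.013] y [ 0.869 -0.183  0.46 ] z [ 0.453 -0.081 -0.888]
chest now [-194.8    5.4  214.4]
to (-140, -65, 100) [429.  -75.6 100. ] tool d cm [-7.09 -0.25 12.65] n 14.5
```

View pics/s6.png

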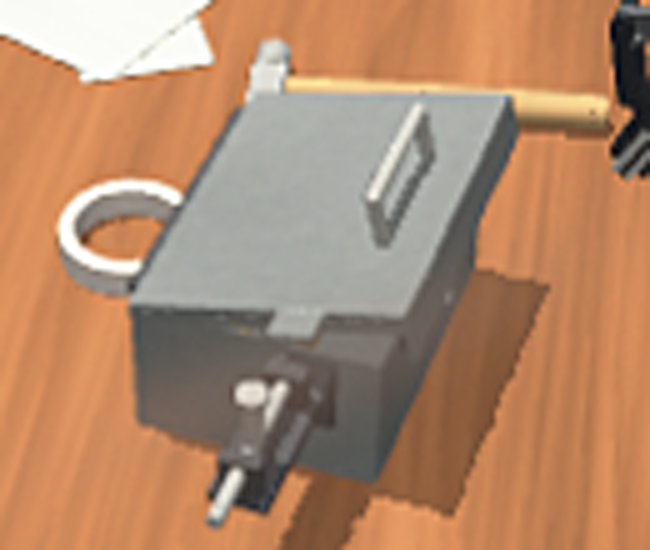

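View pics/t6.png

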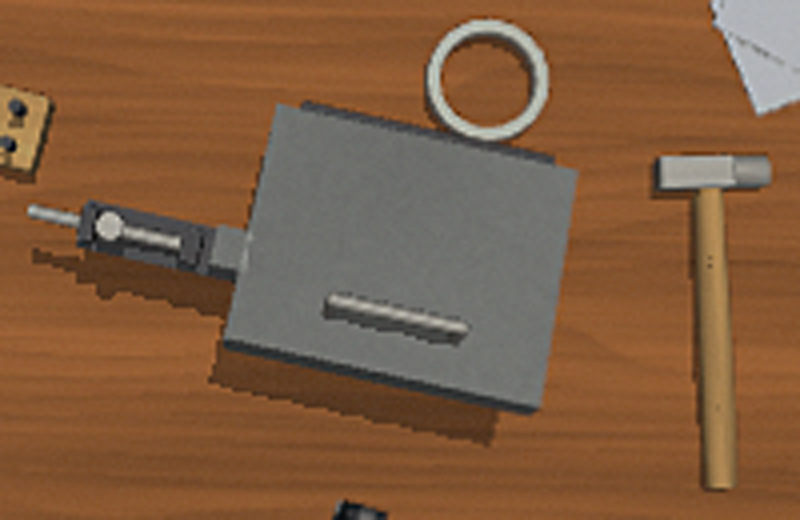

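```bash
python3 -c "
from h import *
for th in(0,.2,.22,.25,.28):
    P=[c2w((80-180*np.cos(th)+4.5*np.sin(th),y,100+180*np.sin(th)+4.5*np.cos(th))) for y in(113,-113)]
    P+=[c2w((80-145*np.cos(th)+38*np.sin(th),y,100+145*np.sin(th)+38*np.cos(th))) for y in(45,-45)]
    q=proj('side',P);print(th,((q-[220-.4,130-.4])*5).round(0).tolist(), ((proj('top',P)-[189.6,149.6])*4).round(0).tolist())"
```

```text
0 [[415.0, 377.0], [517.0, 150.0], [395.0, 249.0], [438.0, 161.0]] [[224.0, 345.0], [530.0, 411.0], [328.0, 318.0], [453.0, 345.0]]
0.2 [[410.0, 330.0], [514.0, 105.0], [380.0, 209.0], [424.0, 122.0]] [[225.0, 340.0], [539.0, 408.0], [333.0, 302.0], [461.0, 330.0]]
0.22 [[409.0, 326.0], [514.0, 101.0], [378.0, 205.0], [422.0, 118.0]] [[225.0, 338.0], [540.0, 407.0], [334.0, 300.0], [462.0, 328.0]]
0.25 [[407.0, 318.0], [512.0, 94.0], [375.0, 200.0], [419.0, 112.0]] [[225.0, 337.0], [542.0, 405.0], [335.0, 297.0], [463.0, 325.0]]
0.28 [[405.0, 311.0], [510.0, 87.0], [371.0, 194.0], [416.0, 106.0]] [[226.0, 334.0], [544.0, 403.0], [336.0, 294.0], [465.0, 322.0]]
```

```bash
python3 -c "
from h import *
D=[([-.032,.264,1.637,-.096,.763],[593.3,81.4,243.2]),([.003,.347,1.809,-.176,.51],[571.9,97.1,146.6]),([.152,.116,1.967,-.269,.612],[468.8,151.8,192.6]),([-.296,.226,2.012,.135,.424],[516,-21.6,136.6]),([-.294,.191,1.937,.108,.537],[528.2,-24.6,172.6]),([-.348,-.215,2.209,.126,.679],[387.9,3.5,214.4]),([-1.506,.313,1.498,0,1.331],[149,-503.3,242])]
r=least_squares(lambda p:np.concatenate([fk(p,q)-np.array(x) for q,x in D]),[118,0,150,400,400,150]);p=r.x;print(p.round(1),r.fun.round(0))
for c in((-103,-68,84),(-103,50,84),(-150,-68,84),(-130,-68,110)):
    w=c2w(c)
    g=least_squares(lambda q:np.append(fk(p,[q[0],q[1],q[2],0,q[3]])-w,100*(q[1]+q[2]+q[3]-np.pi+np.radians(27.5))),[-.2,.2,2,.4]);print(c,g.x.round(3),g.cost)
"
```

```text
[112.3   7.4 146.2 432.5 381.6 221. ] [ -7.  12.   1.   2.  17.  -1.  -6.  33.  -3.   1. -19.  -1.  -3. -17.
   0.  -9. -22.   0.  -4.   1.   4.]
(-103, -68, 84) [-0.421  0.23   2.194  0.238] 7.028849273132368e-27
(-103, 50, 84) [-0.169  0.258  2.154  0.25 ] 8.991683116741974e-26
(-150, -68, 84) [-0.448  0.136  2.317  0.208] 2.4850104590593398e-27
(-130, -68, 110) [-0.436  0.12   2.235  0.306] 2.8827442667104587e-26
```

{"api": "apply_moves", "payload": {"commands": [[0, -0.5, 0, 0, 0.12], [0, 0, 0, 0, 0.12], [0, 0, 0, 0, 0.12], [0, 0, 0, 0, 0.12], [0, 0, 0, 0, 0.12], [0, 0, 0, 0, 0.12], [0, 0, 0, 0, 0.12], [0, 0, 0, 0, 0.12], [0, 0, 0, 0, 0.12], [0, 0, 0, 0, 0.12], [0, 0, 0, 0, 0.12], [0, 0, 0, 0, 0.12]]}}

```text
time_s: 13.77
eef_pos: [395.7, -4.5, 221.1]
ee_rot: [0.034, 0.969, -0.038, 0.241]
force: [0.8, -0.6, 0.1]
grip_width: -0.001
```

{"api": "apply_moves", "payload": {"commands": [[0, 0, 0, 0, 0.12], [0, 0, 0, 0, 0.02], [0, 0, 0, 0, 0]]}}

```text
time_s: 14.02
eef_pos: [395.1, -4.2, 220.5]
ee_rot: [0.018, 0.965, -0.102, 0.242]
force: [-0.2, -0.4, 0.2]
grip_width: 0.0
```

```bash
python3 -c "
from h import *
go((-150,-68,84),(-120,-68,84),(-103,-68,84))"
```

```text
t 14.02 p [395.1  -4.2 220.5] F [-0.2 -0.4  0.2] g 0.0 
j [-0.366 -0.21   2.192  0.139  0.681  1.329] tilt 28.1 
x [ 0.862 -0.189  0.471] y [-0.206 -0.978 -0.015] z [ 0.463 -0.084 -0.882]
chest now [-186.4   -0.9  220.5]
to (-150, -68, 84) [418.6 -76.8  84. ] tool d cm [-3.03  6.81 13.74] n 15.6
to (-120, -68, 84) [448.1 -82.2  84. ] tool d cm [ 2.65 -0.07  1.41] n 3.0
to (-103, -68, 84) [464.8 -85.3  84. ] tool d cm [ 1.5  -0.04  0.8 ] n 1.7
```

{"api": "apply_moves", "payload": {"commands": [[0, -0.6, 1.4, 2.8, 0], [0, -0.6, 1.4, 2.8, 0], [0, -0.6, 1.4, 2.8, 0], [0, -0.6, 1.4, 2.8, 0], [0, -0.6, 1.2, 2.5, 0], [0, 0, 0, 0, 0], [0, 0.9, 0, 0.47, 0], [0, 0.9, 0, 0.47, 0], [0, 0.9, 0, 0.47, 0], [0, 0, 0, 0, 0]]}}

```text
time_s: 14.85
eef_pos: [448.8, -80.1, 90.0]
ee_rot: [0.018, 0.965, -0.102, 0.243]
force: [0.6, 0.3, -0.2]
grip_width: -0.002
```

```bash
python3 -c "
from h import *
go((-120,-68,84),(-103,-68,84))"
```

```text
t 14.85 p [448.8 -80.1  90. ] F [ 0.6  0.3 -0.2] g -0.002 
j [-0.525  0.204  2.223  0.588  0.295  0.726] tilt 28.21 
x [ 0.861 -0.187  0.473] y [-0.205 -0.979 -0.015] z [ 0.465 -0.083 -0.881]
chest now [-119.7  -65.8   90. ]
to (-120, -68, 84) [448.1 -82.2  84. ] tool d cm [-0.3   0.23  0.51] n 0.6
to (-103, -68, 84) [464.8 -85.3  84. ] tool d cm [ 1.5  -0.04  0.8 ] n 1.7
```

{"api": "apply_moves", "payload": {"commands": [[0, -0.3, 0.2, 0.5, 0], [0, 0.4, 0, 0.2, 0], [0, 0.4, 0, 0.2, 0], [0, 0.4, 0, 0.2, 0], [0, 0.3, 0, 0.2, 0], [0, 0, 0, 0, 0]]}}

```text
time_s: 15.35
eef_pos: [463.5, -85.1, 82.8]
ee_rot: [0.017, 0.965, -0.103, 0.242]
force: [-0.8, 0.3, -0.4]
grip_width: -0.004
```

```bash
python3 -c "
from h import *
go((-103,-68,84))
s=ctrl.capture('side')[:,:,::-1]
cv2.imwrite('pics/s7.png',cv2.resize(s[130:240,220:350],None,fx=5,fy=5,interpolation=2))"
```

```text
t 15.35 p [463.5 -85.1  82.8] F [-0.8  0.3 -0.4] g -0.004 
j [-0.516  0.251  2.186  0.592  0.285  0.731] tilt 28.09 
x [ 0.862 -0.19   0.47 ] y [-0.206 -0.978 -0.017] z [ 0.464 -0.082 -0.882]
chest now [-104.3  -68.    82.8]
to (-103, -68, 84) [464.8 -85.3  84. ] tool d cm [ 0.17 -0.01 -0.04] n 0.2
```

View pics/s7.png

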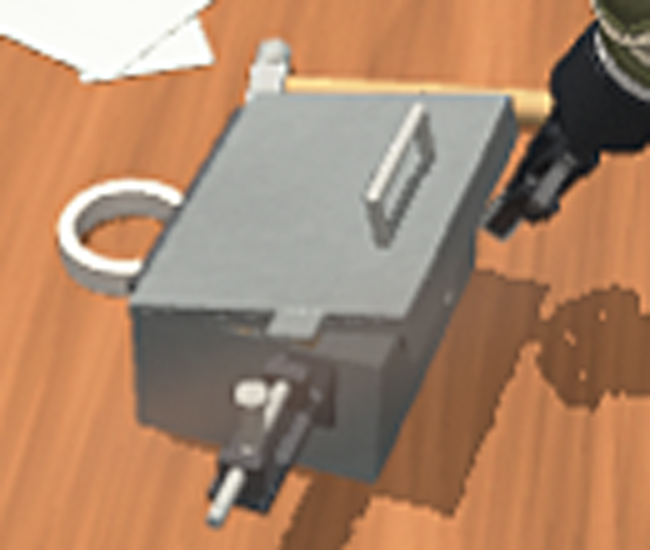

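{"api": "apply_moves", "payload": {"commands": [[0, 0.17, 0, 0.05, 0], [0, 0, -0.2, 0, 0], [0, -0.01, -0.2, 0, 0], [0, 0, -0.2, 0, 0], [0, -0.01, -0.2, 0, 0], [0, 0, -0.2, 0, 0]]}}

```text
time_s: 15.9
eef_pos: [466.3, -75.2, 82.9]
ee_rot: [0.017, 0.965, -0.103, 0.242]
force: [-1.0, 0.2, -0.3]
grip_width: -0.003
```

```bash
python3 -c "
from h import *
go((-103,-68,84))"
```

```text
t 15.9 p [466.3 -75.2  82.9] F [-1.   0.2 -0.3] g -0.003 
j [-0.486  0.253  2.183  0.554  0.277  0.795] tilt 28.03 
x [ 0.862 -0.19   0.47 ] y [-0.206 -0.978 -0.017] z [ 0.463 -0.082 -0.883]
chest now [-103.4  -57.7   82.9]
to (-103, -68, 84) [464.8 -85.3  84. ] tool d cm [ 0.12  1.02 -0.09] n 1.0
```

{"api": "apply_moves", "payload": {"commands": [[0, 0, -0.2, 0, 0], [0, -0.01, -0.2, 0, 0], [0, 0, -0.2, 0, 0], [0, -0.01, -0.2, 0, 0]]}}

```text
time_s: 16.23
eef_pos: [467.8, -67.4, 82.9]
ee_rot: [0.017, 0.965, -0.103, 0.242]
force: [-0.6, 0.3, 1.2]
grip_width: -0.003
```

{"api": "apply_moves", "payload": {"commands": [[0, 0, -0.2, 0, 0], [0, -0.01, -0.2, 0, 0], [0, 0, -0.2, 0, 0], [0, -0.01, -0.2, 0, 0]]}}

```text
time_s: 16.57
eef_pos: [469.3, -59.5, 83.0]
ee_rot: [0.017, 0.965, -0.103, 0.242]
force: [0.2, 0.9, -0.2]
grip_width: 0.003
```

{"api": "apply_moves", "payload": {"commands": [[0, 0, -0.2, 0, 0], [0, -0.01, -0.2, 0, 0], [0, 0, -0.2, 0, 0], [0, -0.01, -0.2, 0, 0]]}}

```text
time_s: 16.9
eef_pos: [470.8, -51.7, 83.0]
ee_rot: [0.017, 0.965, -0.103, 0.242]
force: [1.2, 0.4, 0.3]
grip_width: 0.004
```

{"api": "apply_moves", "payload": {"commands": [[0, 0, -0.2, 0, 0], [0, -0.01, -0.2, 0, 0], [0, 0, -0.2, 0, 0], [0, -0.01, -0.2, 0, 0]]}}

```text
time_s: 17.23
eef_pos: [472.3, -43.8, 83.0]
ee_rot: [0.017, 0.965, -0.103, 0.242]
force: [0.1, 0.2, 0.2]
grip_width: -0.005
```

{"api": "apply_moves", "payload": {"commands": [[0, 0, -0.2, 0, 0], [0, -0.01, -0.2, 0, 0], [0, 0, -0.2, 0, 0], [0, -0.01, -0.2, 0, 0]]}}

```text
time_s: 17.57
eef_pos: [473.8, -35.9, 83.1]
ee_rot: [0.017, 0.965, -0.103, 0.242]
force: [-0.2, 0.5, -0.2]
grip_width: 0.002
```

{"api": "apply_moves", "payload": {"commands": [[0, 0, -0.2, 0, 0], [0, -0.01, -0.2, 0, 0], [0, 0, -0.2, 0, 0], [0, -0.01, -0.2, 0, 0]]}}

```text
time_s: 17.9
eef_pos: [475.3, -28.1, 83.1]
ee_rot: [0.017, 0.965, -0.103, 0.242]
force: [-0.3, -0.6, 1.1]
grip_width: -0.003
```

{"api": "apply_moves", "payload": {"commands": [[0, 0, -0.2, 0, 0], [0, -0.01, -0.2, 0, 0], [0, 0, -0.2, 0, 0], [0, -0.01, -0.2, 0, 0]]}}

```text
time_s: 18.23
eef_pos: [476.7, -20.4, 83.2]
ee_rot: [0.017, 0.965, -0.103, 0.242]
force: [-1.2, -3.8, -0.2]
grip_width: -0.003
```

{"api": "apply_moves", "payload": {"commands": [[0, -0.01, -0.2, 0, 0], [0, 0, -0.2, 0, 0]]}}

```text
time_s: 18.4
eef_pos: [477.5, -16.5, 83.2]
ee_rot: [0.017, 0.965, -0.103, 0.242]
force: [-0.9, -4.7, -1.3]
grip_width: 0.003
```

```bash
python3 -c "
from h import *
go((-103,-68,84))"
```

```text
t 18.4 p [477.5 -16.5  83.2] F [-0.9 -4.7 -1.3] g 0.003 
j [-0.315  0.265  2.164  0.281  0.237  1.211] tilt 28.04 
x [ 0.862 -0.191  0.47 ] y [-0.207 -0.978 -0.017] z [ 0.463 -0.082 -0.883]
chest now [-103.1    1.9   83.2]
to (-103, -68, 84) [464.8 -85.3  84. ] tool d cm [ 0.26  6.99 -0.09] n 7.0
```

{"api": "apply_moves", "payload": {"commands": [[0, -0.01, -0.2, 0, 0], [0, 0, -0.2, 0, 0], [0, 0, -0.1, 0, 0]]}}

```text
time_s: 18.65
eef_pos: [478.4, -11.4, 83.2]
ee_rot: [0.017, 0.965, -0.103, 0.242]
force: [0.4, -3.5, -1.3]
grip_width: 0.001
```

Now y ≈ 7.1; small steps.

{"api": "apply_moves", "payload": {"commands": [[0, -0.01, -0.1, 0, 0], [0, 0, -0.1, 0, 0]]}}

```text
time_s: 18.82
eef_pos: [478.8, -9.5, 83.2]
ee_rot: [0.017, 0.965, -0.103, 0.242]
force: [-0.5, -5.6, -2.3]
grip_width: -0.002
```

{"api": "apply_moves", "payload": {"commands": [[0, 0, -0.1, 0, 0]]}}

```text
time_s: 18.9
eef_pos: [478.9, -8.6, 83.2]
ee_rot: [0.017, 0.965, -0.103, 0.242]
force: [-0.2, -4.3, -1.3]
grip_width: -0.002
```

{"api": "apply_moves", "payload": {"commands": [[0, 0, -0.1, 0, 0]]}}

```text
time_s: 18.98
eef_pos: [479.1, -7.6, 83.2]
ee_rot: [0.017, 0.965, -0.103, 0.242]
force: [-0.7, -3.6, -2.4]
grip_width: 0.003
```

{"api": "apply_moves", "payload": {"commands": [[0, 0, -0.1, 0, 0]]}}

```text
time_s: 19.07
eef_pos: [479.3, -6.6, 83.3]
ee_rot: [0.017, 0.965, -0.103, 0.242]
force: [-0.8, -3.8, -1.8]
grip_width: 0.002
```

{"api": "apply_moves", "payload": {"commands": [[0, 0, -0.05, 0, 0]]}}

```text
time_s: 19.15
eef_pos: [479.4, -6.2, 83.2]
ee_rot: [0.017, 0.965, -0.103, 0.242]
force: [-1.2, -10.0, -1.6]
grip_width: 0.002
```

{"api": "apply_moves", "payload": {"commands": [[0, 0, 0.4, 0, 0], [0, 0, 0.2, 0, 0], [0, -0.9, 0, -0.5, 0], [0, -1.8, 0, -0.9, 0], [0, -1.8, 0, -0.9, 0], [0, -1.8, 0, -0.9, 0], [0, 1.0, 0, -3, -0.12], [0, 1.0, 0, -3.5, -0.12], [0, 0.8, -0.1, -3.5, -0.12], [0, 0.8, -0.2, -3, -0.12], [2, 0, 0, 0, -0.12], [2, 0, 0, 0, -0.12]]}}

```text
time_s: 20.15
eef_pos: [380.5, 15.6, 214.9]
ee_rot: [0.103, 0.938, 0.247, 0.222]
force: [-0.3, 0.1, -0.3]
grip_width: 0.236
```

{"api": "apply_moves", "payload": {"commands": [[2, 0, 0, 0, -0.12], [2, 0, 0, 0, -0.12], [2, 0, 0, 0, -0.12], [2, 0, 0, 0, -0.12], [2, 0, 0, 0, -0.12], [2, 0, 0, 0, -0.12], [2, 0, 0, 0, -0.12], [2, 0, 0, 0, 0]]}}

```text
time_s: 20.82
eef_pos: [380.1, 15.5, 212.8]
ee_rot: [0.182, 0.757, 0.607, 0.16]
force: [-0.1, 0.8, -0.1]
grip_width: 0.234
```

```bash
python3 -c "
from h import *
go((-80,3,225),(-51.7,3,172.6))
s=ctrl.capture('side')[:,:,::-1]
cv2.imwrite('pics/s8.png',cv2.resize(s[130:240,220:350],None,fx=5,fy=5,interpolation=2))"
```

```text
t 20.82 p [380.1  15.5 212.8] F [-0.1  0.8 -0.1] g 0.234 
j [-0.314 -0.237  2.233  0.106  0.663 -0.163] tilt 28.02 
x [0.212 0.977 0.021] y [ 0.861 -0.197  0.469] z [ 0.463 -0.082 -0.883]
chest now [-204.7   15.7  212.8]
to (-80, 3, 225) [500.4 -19.7 225. ] tool d cm [-0.87 11.62  4.78] n 12.6
to (-51.7, 3, 172.6) [528.2 -24.8 172.6] tool d cm [-0.02  0.04  5.96] n 6.0
```

View pics/s8.png

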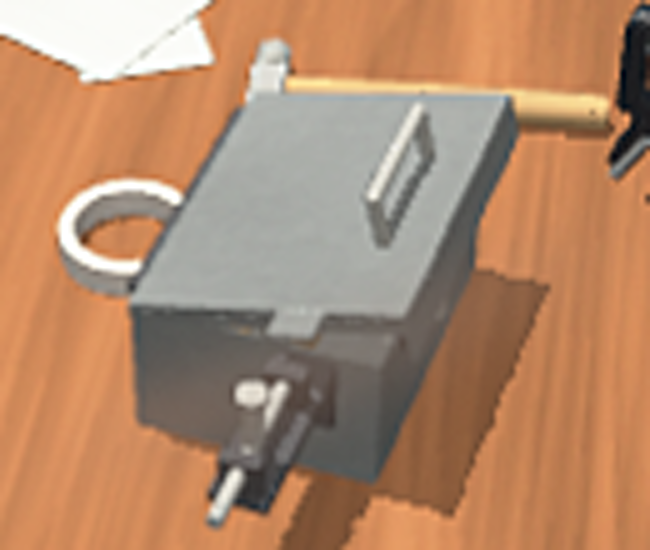

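{"api": "apply_moves", "payload": {"commands": [[2, -0.2, 3.0, 0.9, 0], [2, -0.2, 3.0, 1.2, 0], [2, -0.2, 3.0, 1.3, 0], [2, -0.2, 2.6, 1.3, 0], [2, 0, 0, 0, 0], [2, 0, 0, 0, 0]]}}

```text
time_s: 21.37
eef_pos: [500.3, -19.7, 224.9]
ee_rot: [0.181, 0.759, 0.604, 0.16]
force: [-0.2, 1.6, 0.6]
grip_width: 0.233
```

```bash
python3 -c "
from h import *
go((-51.7,3,172.6))"
```

```text
t 21.37 p [500.3 -19.7 224.9] F [-0.2  1.6  0.6] g 0.233 
j [-0.304  0.053  1.941  0.098  0.666 -0.14 ] tilt 27.94 
x [0.219 0.975 0.024] y [ 0.86  -0.205  0.468] z [ 0.461 -0.082 -0.883]
chest now [-80.1   2.9 224.9]
to (-51.7, 3, 172.6) [528.2 -24.8 172.6] tool d cm [-0.01  0.05  5.95] n 6.0
```

{"api": "apply_moves", "payload": {"commands": [[2, 0, 0, 1.5, -0.03], [2, 0, 0, 1.5, 0], [2, 0, 0.05, 1.5, 0], [2, 0, 0, 1.0, 0], [2, 0, 0, 0.4, 0], [2, 0, 0, 0, 0], [0.5, 0, 0, 0, 0], [0.5, 0, 0, 0, 0], [0.5, 0, 0, 0, 0], [0.5, 0, 0, 0, 0]]}}

```text
time_s: 22.2
eef_pos: [527.4, -24.4, 174.2]
ee_rot: [0.184, 0.749, 0.617, 0.157]
force: [-6.2, 0.5, 3.7]
grip_width: 0.094
```

```bash
python3 -c "
from h import *
go((-51.7,3,172.6));arc(.24,.75,17)"
```

```text
t 22.2 p [527.4 -24.4 174.2] F [-6.2  0.5  3.7] g 0.094 
j [-0.295  0.185  1.942  0.111  0.531 -0.184] tilt 28.03 
x [0.19  0.982 0.008] y [ 0.866 -0.171  0.47 ] z [ 0.463 -0.082 -0.883]
chest now [-52.6   3.3 174.2]
to (-51.7, 3, 172.6) [528.2 -24.8 172.6] tool d cm [-0.03  0.    0.18] n 0.2
t 22.2 p [527.4 -24.4 174.2] F [-6.2  0.5  3.7] g 0.094 
j [-0.295  0.185  1.942  0.111  0.531 -0.184] tilt 28.03 
x [0.19  0.982 0.008] y [ 0.866 -0.171  0.47 ] z [ 0.463 -0.082 -0.883]
0.27 [ 0.01  0.38 -0.24]
0.3 [ 0.01  0.39 -0.23]
0.33 [ 0.01  0.39 -0.22]
0.36 [ 0.01  0.4  -0.21]
0.39 [ 0.01  0.4  -0.2 ]
0.42 [ 0.01  0.41 -0.18]
0.45 [ 0.01  0.42 -0.17]
0.48 [ 0.01  0.42 -0.16]
0.51 [ 0.01  0.43 -0.15]
0.54 [ 0.01  0.43 -0.13]
0.57 [ 0.01  0.43 -0.12]
0.6 [ 0.01  0.44 -0.11]
0.63 [ 0.01  0.44 -0.09]
0.66 [ 0.01  0.44 -0.08]
0.69 [ 0.01  0.44 -0.07]
0.72 [ 0.01  0.45 -0.05]
0.75 [ 0.01  0.45 -0.04]
```

{"api": "apply_moves", "payload": {"commands": [[0.5, 0, 0.25, -0.16, 0], [0.5, 0, 0.25, -0.16, 0], [0.5, 0, 0.25, -0.15, 0]]}}

```text
time_s: 22.45
eef_pos: [530.8, -25.0, 180.4]
ee_rot: [0.182, 0.749, 0.617, 0.156]
force: [-6.7, 1.0, -3.8]
grip_width: 0.092
```

{"api": "apply_moves", "payload": {"commands": [[0.5, 0, 0.25, -0.15, 0], [0.5, 0, 0.26, -0.14, 0]]}}

```text
time_s: 22.62
eef_pos: [533.7, -25.6, 185.1]
ee_rot: [0.182, 0.749, 0.617, 0.156]
force: [-8.5, 2.2, -4.4]
grip_width: 0.094
```

{"api": "apply_moves", "payload": {"commands": [[0.5, 0, 0.4, -0.22, 0], [0.5, 0, 0.4, -0.21, 0], [0.5, 0, 0.4, -0.2, 0], [0.5, 0, 0.41, -0.18, 0], [0.5, 0, 0.42, -0.17, 0], [0.5, 0, 0.42, -0.16, 0]]}}

```text
time_s: 23.12
eef_pos: [549.7, -28.7, 207.1]
ee_rot: [0.182, 0.749, 0.617, 0.156]
force: [-8.7, 3.6, -1.7]
grip_width: 0.097
```

```bash
python3 -c "
from h import *
go((-51.7,3,172.6))
s=ctrl.capture('side')[:,:,::-1]
cv2.imwrite('pics/s9.png',cv2.resize(s[110:240,220:350],None,fx=4,fy=4,interpolation=2))"
```

```text
t 23.12 p [549.7 -28.7 207.1] F [-8.7  3.6 -1.7] g 0.097 
j [-0.29   0.187  1.837  0.091  0.638 -0.156] tilt 27.75 
x [0.189 0.982 0.009] y [ 0.868 -0.172  0.465] z [ 0.459 -0.08  -0.885]
chest now [-29.8   3.1 207.1]
to (-51.7, 3, 172.6) [528.2 -24.8 172.6] tool d cm [-0.06 -3.54  2.04] n 4.1
```

View pics/s9.png

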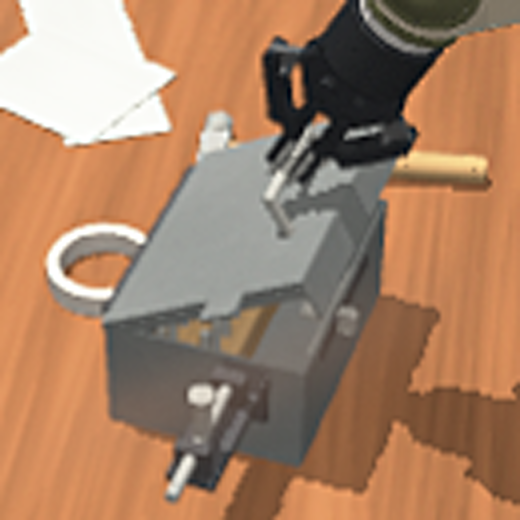

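{"api": "apply_moves", "payload": {"commands": [[0.5, 0, 0.43, -0.15, 0], [0.5, 0, 0.43, -0.14, 0], [0.5, 0, 0.43, -0.12, 0], [0.5, 0, 0.44, -0.11, 0], [0.5, 0, 0.44, -0.09, 0], [0.5, 0, 0.44, -0.08, 0]]}}

```text
time_s: 23.67
eef_pos: [569.6, -32.5, 226.0]
ee_rot: [0.183, 0.749, 0.617, 0.157]
force: [-7.0, 4.5, -0.7]
grip_width: 0.092
```

{"api": "apply_moves", "payload": {"commands": [[0.5, 0, 0.44, -0.07, 0], [0.5, 0, 0.45, -0.05, 0], [0.5, 0, 0.45, -0.04, 0]]}}

```text
time_s: 23.92
eef_pos: [580.6, -34.6, 234.0]
ee_rot: [0.183, 0.749, 0.617, 0.157]
force: [-8.2, 5.1, 2.9]
grip_width: 0.094
```

```bash
python3 -c "
from h import *
go((-51.7,3,172.6))
s=ctrl.capture('side')[:,:,::-1]
cv2.imwrite('pics/s10.png',cv2.resize(s[110:240,220:350],None,fx=4,fy=4,interpolation=2))"
```

```text
t 23.92 p [580.6 -34.6 234. ] F [-8.2  5.1  2.9] g 0.094 
j [-0.283  0.223  1.716  0.078  0.72  -0.136] tilt 27.87 
x [0.189 0.982 0.009] y [ 0.867 -0.172  0.467] z [ 0.461 -0.08  -0.884]
chest now [  1.6   2.9 234. ]
to (-51.7, 3, 172.6) [528.2 -24.8 172.6] tool d cm [-0.09 -7.58  2.93] n 8.1
```

View pics/s10.png

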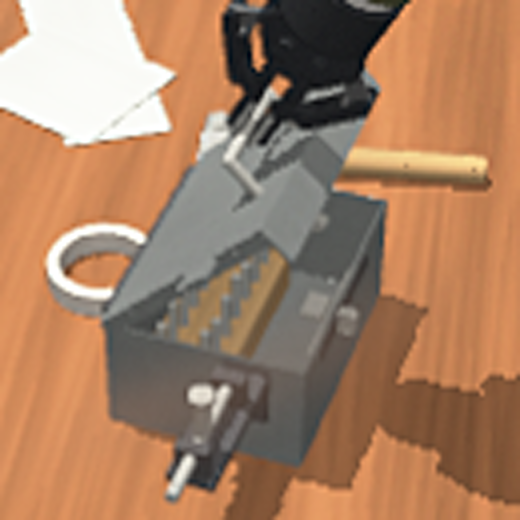

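{"api": "apply_moves", "payload": {"commands": [[1.5, 0, 0, 0, 0], [1.5, 0, 0, 0, 0], [1.5, 0, 0, -1.0, 0], [1.5, 0, 0, -2.5, 0], [1.5, 0, 0, -3.5, 0], [1.5, 0, 0, -3.5, 0], [0, 0, -2, -1.5, 0], [0, 0, -4, 0, 0], [0, 0, -4, 0, 0], [0, 0, -4, 0, 0], [0, 0, -4, 0, 0], [0, 0, -4, 0, 0]]}}

```text
time_s: 24.97
eef_pos: [333.8, 12.6, 236.2]
ee_rot: [0.185, 0.749, 0.617, 0.158]
force: [-0.7, -0.0, 1.2]
grip_width: -0.003
```

```bash
python3 -c "
from h import *
go((-120,0,175))
s=ctrl.capture('side')[:,:,::-1]
cv2.imwrite('pics/s11.png',cv2.resize(s[110:240,220:350],None,fx=4,fy=4,interpolation=2))
for th in(.7,.75,.8,.85):
    P=[c2w((80-180*np.cos(th)+4.5*np.sin(th),y,100+180*np.sin(th)+4.5*np.cos(th))) for y in(113,-113)]
    P+=[c2w((80-180*np.cos(th)-30*np.sin(th),y,100+180*np.sin(th)-30*np.cos(th))) for y in(113,-113)]
    print(th,((proj('side',P)-[219.6,109.6])*4).round().tolist(),w2c(P[2]))"
```

```text
t 24.97 p [333.8  12.6 236.2] F [-0.7 -0.   1.2] g -0.003 
j [-0.402 -0.423  2.281  0.146  0.809 -0.284] tilt 28.14 
x [0.19  0.982 0.008] y [ 0.865 -0.171  0.472] z [ 0.464 -0.083 -0.882]
chest now [-249.7    4.4  236.2]
to (-120, 0, 175) [460.5 -15.4 175. ] tool d cm [-0.39  8.55 11.51] n 14.3
0.7 [[277.0, 248.0], [368.0, 73.0], [306.0, 283.0], [393.0, 106.0]] [-76.99812433 113.         193.01391808]
0.75 [[269.0, 239.0], [360.0, 64.0], [300.0, 273.0], [388.0, 97.0]] [-72.1531592  113.         200.74431074]
0.8 [[260.0, 230.0], [353.0, 56.0], [293.0, 264.0], [382.0, 88.0]] [-66.92789041 113.         208.22289508]
0.85 [[251.0, 221.0], [345.0, 48.0], [286.0, 254.0], [375.0, 79.0]] [-61.33537841 113.         215.43097855]
```

View pics/s11.png

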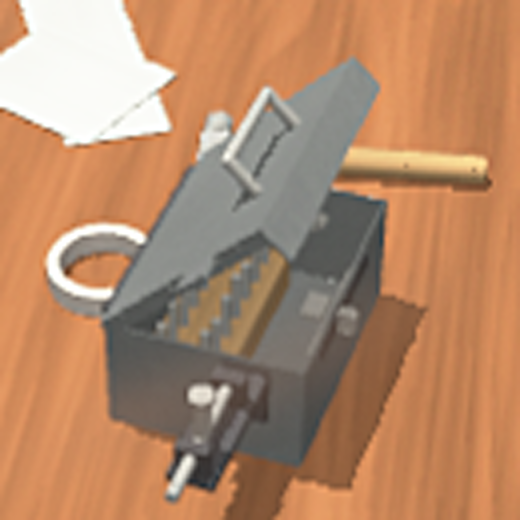

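{"api": "apply_moves", "payload": {"commands": [[0, 0, 0, 0, 0.12], [0, 0, 0, 0, 0.12], [0, 0, 0, 0, 0.12], [0, 0, 0, 0, 0.12], [0, 0, 0, 0, 0.12], [0, 0, 0, 0, 0.12], [0, 0, 0, 0, 0.12], [0, 0, 0, 0, 0.12], [0, 0, 0, 0, 0.12], [0, 0, 0, 0, 0.12], [0, 0, 0, 0, 0.12], [0, 0, 0, 0, 0.12]]}}

```text
time_s: 26.02
eef_pos: [335.4, 12.0, 237.5]
ee_rot: [0.035, 0.969, -0.033, 0.241]
force: [-0.5, -0.4, -0.0]
grip_width: -0.002
```

{"api": "apply_moves", "payload": {"commands": [[0, 0, 0, 0, 0.12], [0, 0, 0, 0, 0]]}}

```text
time_s: 26.18
eef_pos: [335.4, 12.0, 237.4]
ee_rot: [0.02, 0.966, -0.09, 0.242]
force: [-1.0, 0.2, 0.4]
grip_width: 0.002
```

```bash
python3 -c "
from h import *
def lip(t):return np.array([80-180*np.cos(t)-30*np.sin(t),0,100+180*np.sin(t)-30*np.cos(t)])
o=np.array([-9.7,0,-5.2])
go((-105,0,188),*[lip(t)+o for t in(.79,.85,.95,1.05,1.15,1.2,1.25)])"
```

```text
t 26.18 p [335.4  12.  237.4] F [-1.   0.2  0.4] g 0.002 
j [-0.401 -0.419  2.275  0.145  0.81   1.282] tilt 28.15 
x [ 0.866 -0.165  0.472] y [-0.184 -0.983 -0.005] z [ 0.464 -0.083 -0.882]
chest now [-248.     4.1  237.4]
to (-105, 0, 188) [475.3 -18.1 188. ] tool d cm [10.27  0.4  11.1 ] n 15.1
to [-77.70275499   0.         201.54822957] [502.1 -23.1 201.5] tool d cm [ 3.05 -0.01  0.09] n 3.0
to [-71.03537841   0.         210.23097855] [508.7 -24.3 210.2] tool d cm [ 1.   -0.01 -0.45] n 1.1
to [-58.80542125   0.         223.76429818] [520.7 -26.5 223.8] tool d cm [ 1.72 -0.01 -0.62] n 1.8
to [-45.28548539   0.         236.00904917] [534. -29. 236.] tool d cm [ 1.77 -0.01 -0.44] n 1.8
to [-30.61065757   0.         246.84288602] [548.4 -31.6 246.8] tool d cm [ 1.81 -0.01 -0.26] n 1.8
to [-22.88556838   0.         251.69630284] [556.  -33.  251.7] tool d cm [ 0.91 -0.   -0.06] n 0.9
to [-14.92756381   0.         256.15756061] [563.8 -34.5 256.2] tool d cm [ 0.91 -0.   -0.02] n 0.9
```

{"api": "apply_moves", "payload": {"commands": [[0, 1.5, 0, 2.8, 0], [0, 1.5, 0, 2.8, 0], [0, 1.8, 0.1, 2.5, 0], [0, 2.2, 0.1, 2, 0], [0, 2.5, 0.2, 1, 0], [0, 0.8, 0, 0, 0], [0, 0.8, 0, 0, 0], [0, 0.8, 0, 0, 0], [0, 0, 0, 0, 0]]}}

```text
time_s: 26.93
eef_pos: [490.0, -20.3, 196.0]
ee_rot: [0.021, 0.966, -0.088, 0.243]
force: [-0.2, -0.4, -0.6]
grip_width: -0.0
```

```bash
python3 -c "
from h import *
go((-77.7,0,201.5))"
```

```text
t 26.93 p [490.  -20.3 196. ] F [-0.2 -0.4 -0.6] g -0.0 
j [-0.314  0.068  2.012  0.12   0.577  1.353] tilt 28.19 
x [ 0.867 -0.159  0.472] y [-0.18  -0.984 -0.002] z [ 0.465 -0.083 -0.881]
chest now [-90.1   0.5 196. ]
to (-77.7, 0, 201.5) [502.1 -23.1 201.5] tool d cm [1.35 0.05 0.1 ] n 1.4
```

{"api": "apply_moves", "payload": {"commands": [[0, 0.4, 0, 0, 0], [0, 0.4, 0, 0, 0], [0, 0.4, 0, 0, 0], [0, 0.4, 0, -0.1, 0], [0, 0.4, 0, -0.15, 0], [0, 0.4, 0, -0.15, 0]]}}

```text
time_s: 27.43
eef_pos: [507.2, -23.3, 208.6]
ee_rot: [0.02, 0.967, -0.088, 0.239]
force: [-9.3, 0.3, 1.1]
grip_width: -0.001
```

```bash
python3 -c "
from h import *
go((-77.7,0,201.5))
s=ctrl.capture('side')[:,:,::-1]
cv2.imwrite('pics/s12.png',cv2.resize(s[110:240,220:350],None,fx=4,fy=4,interpolation=2))"
```

```text
t 27.43 p [507.2 -23.3 208.6] F [-9.3  0.3  1.1] g -0.001 
j [-0.308  0.091  1.946  0.106  0.625  1.374] tilt 27.81 
x [ 0.87  -0.161  0.466] y [-0.18  -0.984 -0.003] z [ 0.459 -0.081 -0.885]
chest now [-72.6   0.7 208.6]
to (-77.7, 0, 201.5) [502.1 -23.1 201.5] tool d cm [-0.78  0.07  0.39] n 0.9
```

View pics/s12.png

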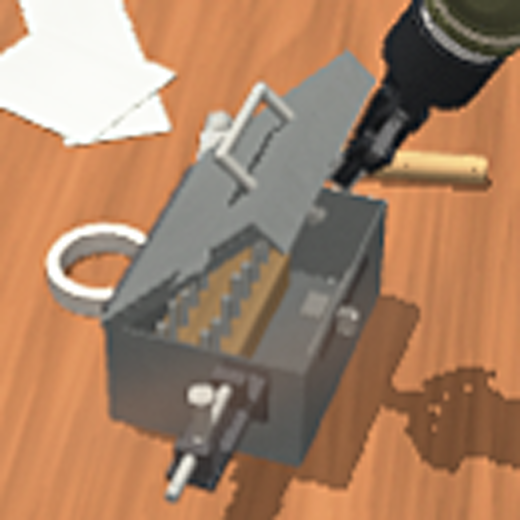

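{"api": "apply_moves", "payload": {"commands": [[0, 0.43, 0, -0.16, 0], [0, 0.43, 0, -0.16, 0], [0, 0.43, 0, -0.15, 0], [0, 0.43, 0, -0.14, 0], [0, 0.44, 0, -0.12, 0], [0, 0.44, 0, -0.11, 0], [0, 0.44, 0, -0.1, 0], [0, 0.44, 0, -0.09, 0]]}}

```text
time_s: 28.15
eef_pos: [533.1, -28.1, 234.6]
ee_rot: [0.02, 0.967, -0.088, 0.24]
force: [-7.1, 1.0, 1.3]
grip_width: -0.0
```

```bash
python3 -c "
from h import *
go((-22.9,0,251.7))
s=ctrl.capture('side')[:,:,::-1]
cv2.imwrite('pics/s13.png',cv2.resize(s[90:240,220:350],None,fx=4,fy=4,interpolation=2))"
```

```text
t 28.15 p [533.1 -28.1 234.6] F [-7.1  1.   1.3] g -0.0 
j [-0.3    0.117  1.843  0.09   0.701  1.398] tilt 27.89 
x [ 0.869 -0.161  0.468] y [-0.18  -0.984 -0.003] z [ 0.461 -0.081 -0.884]
chest now [-46.3   0.7 234.6]
to (-22.9, 0, 251.7) [556.  -33.  251.7] tool d cm [ 2.87  0.07 -0.42] n 2.9
```

View pics/s13.png

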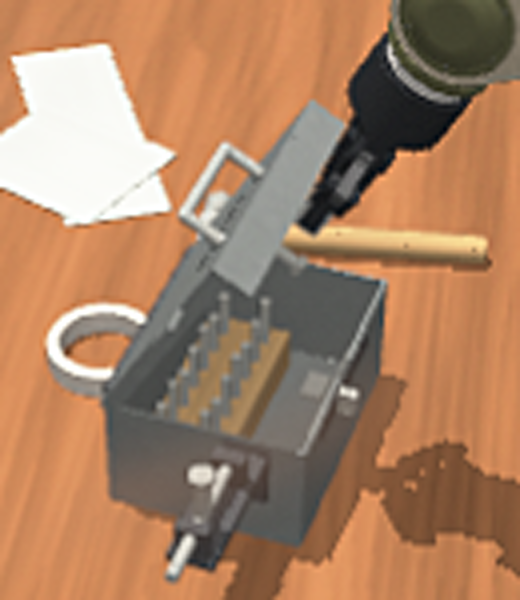

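{"api": "apply_moves", "payload": {"commands": [[0, 0.44, 0, -0.08, 0], [0, 0.44, 0, -0.07, 0], [0, 0.44, 0, -0.06, 0], [0, 0.44, 0, -0.05, 0], [0, 0.4, 0, -0.04, 0], [0, 0.3, 0, -0.02, 0], [0, 0.2, 0, 0, 0]]}}

```text
time_s: 28.78
eef_pos: [555.0, -32.3, 250.0]
ee_rot: [0.02, 0.966, -0.088, 0.241]
force: [-4.6, 0.8, 0.4]
grip_width: -0.002
```

```bash
python3 -c "
from h import *
go((-22.9,0,251.7),(-14.9,0,256.2))"
```

```text
t 28.78 p [555.  -32.3 250. ] F [-4.6  0.8  0.4] g -0.002 
j [-0.294  0.149  1.762  0.082  0.747  1.413] tilt 27.97 
x [ 0.868 -0.161  0.469] y [-0.18  -0.984 -0.003] z [ 0.462 -0.082 -0.883]
chest now [-24.    0.6 250. ]
to (-22.9, 0, 251.7) [556.  -33.  251.7] tool d cm [ 0.17  0.06 -0.1 ] n 0.2
to (-14.9, 0, 256.2) [563.8 -34.5 256.2] tool d cm [ 0.92 -0.   -0.02] n 0.9
```

θ ≈ 1.19. A few mm more in small steps.

{"api": "apply_moves", "payload": {"commands": [[0, 0.2, 0, 0, 0], [0, 0.2, 0, 0, 0]]}}

```text
time_s: 28.95
eef_pos: [558.4, -32.9, 251.8]
ee_rot: [0.02, 0.966, -0.088, 0.241]
force: [-6.1, 0.7, 1.3]
grip_width: -0.002
```

{"api": "apply_moves", "payload": {"commands": [[0, 0.15, 0, 0, 0], [0, 0.15, 0, 0, 0]]}}

```text
time_s: 29.12
eef_pos: [561.1, -33.4, 253.3]
ee_rot: [0.02, 0.966, -0.088, 0.241]
force: [-6.1, 1.1, 0.3]
grip_width: 0.001
```

{"api": "apply_moves", "payload": {"commands": [[0, 0.1, 0, 0, 0], [0, 0.1, 0, 0, 0]]}}

```text
time_s: 29.28
eef_pos: [563.0, -33.8, 254.3]
ee_rot: [0.02, 0.966, -0.088, 0.241]
force: [-3.9, 1.1, -0.2]
grip_width: 0.0
```

Within a hair of the stop. I'll retreat and check.

{"api": "apply_moves", "payload": {"commands": [[0, -0.6, 0, 0, 0], [0, -1.5, 0, 0, 0], [0, -3.5, 0, -0.5, 0], [0, -3.5, 0, -1.5, 0], [0, -3.5, 0, -1.5, 0], [0, -3.5, 0, -1.5, 0], [0, 0, 0, 0, 0], [0, 0, 0, 0, 0]]}}

```text
time_s: 29.95
eef_pos: [399.5, -3.7, 223.4]
ee_rot: [0.021, 0.966, -0.088, 0.243]
force: [0.1, -0.4, 0.1]
grip_width: 0.001
```

```bash
python3 -c "
from h import *
st()
s=ctrl.capture('side')[:,:,::-1];t=ctrl.capture('top')[:,:,::-1]
cv2.imwrite('pics/s14.png',cv2.resize(s[90:240,220:350],None,fx=4,fy=4,interpolation=2))
cv2.imwrite('pics/t14.png',cv2.resize(t[150:280,190:390],None,fx=4,fy=4,interpolation=2))
for th in(1.05,1.15,1.2,1.25):
    P=[c2w((80-180*np.cos(th)+4.5*np.sin(th),y,100+180*np.sin(th)+4.5*np.cos(th))) for y in(113,-113)]
    P+=[c2w((80-180*np.cos(th)-30*np.sin(th),y,100+180*np.sin(th)-30*np.cos(th))) for y in(113,-113)]
    print(th,((proj('side',P)-[219.6,89.6])*4).round().tolist(),((proj('top',P)-[189.6,149.6])*4).round().tolist())"
```

```text
t 29.95 p [399.5  -3.7 223.4] F [ 0.1 -0.4  0.1] g 0.001 
j [-0.36  -0.203  2.179  0.137  0.685  1.309] tilt 28.21 
x [ 0.866 -0.161  0.473] y [-0.181 -0.983 -0.003] z [ 0.465 -0.083 -0.881]
1.05 [[211.0, 269.0], [309.0, 99.0], [251.0, 298.0], [345.0, 125.0]] [[252.0, 202.0], [598.0, 277.0], [242.0, 249.0], [584.0, 323.0]]
1.15 [[189.0, 256.0], [289.0, 87.0], [232.0, 281.0], [328.0, 110.0]] [[257.0, 176.0], [606.0, 252.0], [247.0, 226.0], [592.0, 301.0]]
1.2 [[177.0, 249.0], [279.0, 81.0], [221.0, 273.0], [318.0, 102.0]] [[260.0, 163.0], [609.0, 239.0], [249.0, 214.0], [595.0, 289.0]]
1.25 [[166.0, 244.0], [269.0, 76.0], [210.0, 266.0], [309.0, 96.0]] [[263.0, 149.0], [613.0, 225.0], [252.0, 201.0], [599.0, 276.0]]
```

View pics/s14.png

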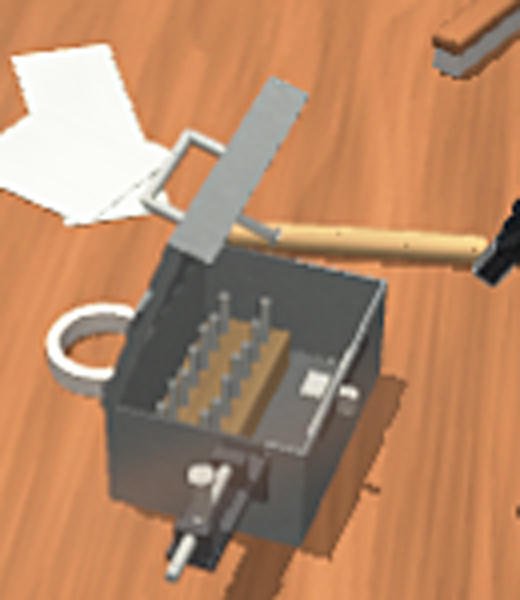

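View pics/t14.png

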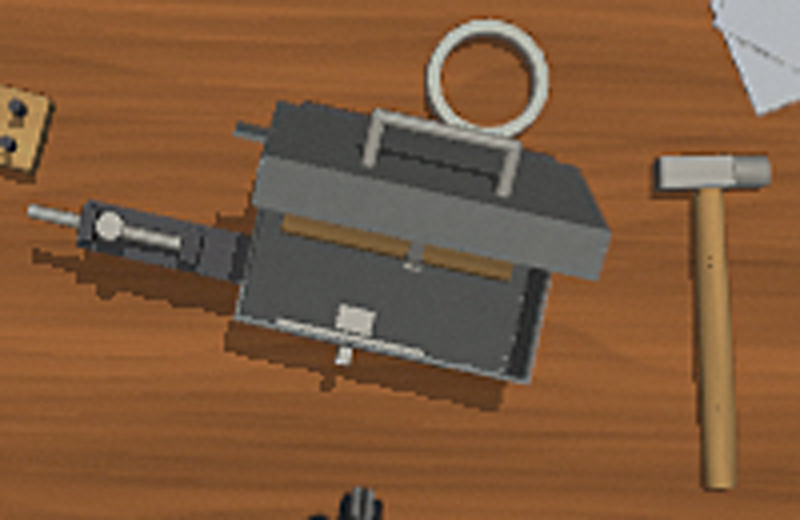

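```bash
python3 -c "
from rig import ctrl
print(ctrl.finish_job())"
```

```text
the job is handed in; nothing more can be done
None
```

The chest is open, and I handed the job in at about 30 s. I did it in the order asked:
- **Bolt:** I pushed it left by the knob to its solid stop. The top view shows about 32 mm of travel.
- **Lid, first stage:** I raised it by the handle to about 0.24 rad, and it stayed there when I let go.
- **Hidden catch:** I felt along the rail from the right with the closed fingers tilted forward and met the tab near the middle. I slid it left 14 mm or more at 4 to 5 N, until the force rose to 10 N at the stop.
- **Lid, second stage:** I raised it by the handle to about 0.8 rad, then pushed it on at the lip with 4 to 9 N.

**Last checks:**
- The lid stands at about 1.22 to 1.24 rad by both cameras, just short of the 1.25 stop and inside the 10 degrees allowed.
- The lid stayed there after the arm backed off, with the bolt still out and the arm touching nothing.
- The hammer and the tape show no shift. I had only the corner of the punch block that was in the final top view to check, and it looked unchanged.

**One fault:** I sent one push too many on the bolt, so its stop briefly took about 34 to 37 N. That is firmer than I meant; I backed off at once, and the bolt looks undamaged.

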